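# Fetch the scraper from the bottom of the file rack

### The arm

A 7-joint arm with a two-finger parallel gripper is mounted at the origin on the work surface. World frame = base frame: x ahead of the robot, y to its left, z up, the work surface at z = 0. Lengths are in m, angles in rad, forces in N, time in s.
With the tool pointing down it reaches from about 0.425 to 0.875 m from the base axis. Payload 8.4 kg.
Tool frame: the origin (TCP) lies between the finger pads; the fingertips stand 8 mm ahead of it and the grasp point (between the pads) lies 11 mm behind it; z points along the fingers, x is the direction in which the jaws open and shut, and the axes are right-handed (so a half turn about z gives the same grasp; the last joint's range is limited). The gripper opens to 85 mm and grips with 20 to 120 N. Pads are 22 mm wide; open, the fingers measure 114 mm over their backs; the gripper's body (76 mm by 85 mm) begins 54 mm behind the grasp point. The pads swing forward as they close: fully open they stand 13 mm farther back than shut.
Start: joints at [-1.239, 0.333, 0.04, 1.465, -0.013, 1.343, -0.059], TCP at [0.271, 0.591, 0.239] pointing down, gripper open.
Joint ranges: [-2.58, 2.58], [-0.38, 2.09], [-1.3, 1.39], [0.25, 2.4], [-1.5, 4.64], [0.08, 2.09], [-2.65, 2.65]. Speed limits (rad/s): [2.22, 2.22, 2.79, 2.79, 3.14, 3.14, 3.14].

### API

Orientations are given as a rotation vector (axis times angle).
In Python, from rig import readout, cams, bot gives the robot as it stands.
- The arm moves only by the tool arm_command, never from a script. Its argument "deltas" is a list of rows, each an object with "fingers": the opening, from 0 (shut) to 1 (fully open); "slide": the shift along the tool's x, y, z in mm, a list of three; "spin": the turn about the tool's z in rad. In form: [{"fingers": fingers, "slide": [tx, ty, tz], "spin": spin}, ...]. A call has 1 to 8 rows; each row shifts and turns the commanded pose from where the row before left it, along the tool's axes as they then stand; what a row does not reach is not made up. A row lasts 1/8 s, in which the tool goes at most 62.5 mm and 10.7 degrees, less where a joint would pass 70% of its speed; a pose out of reach is approached as far as the arm can. A call with a gripper value outside its range is refused whole. The fingers move at their own pace and stop on an object; "newtons" is the grip in N (left out, the last holds). Time passes only in rows, so rows that do not move let the fingers close. It gives the time, the measured TCP pose, the force and the opening at its end, in the units of the state.
- readout.observe(): the state, without advancing time (a new reading comes with each control period).
- cams.camera(name): name is "scene" or "top" or "wrist"; returns a dict with "color" (384x512x3 uint8, blue, green, red), "z_map" (384x512 float32, m along the optical axis (not along the pixel's ray), 0 where there is no reading), "fx", "fy", "cx", "cy" (pixels), "k1" (the pictures are not rectified: a ray, as slopes to the right and down, at radius r is drawn at 1 + k1 r^2 times it, then the intrinsics apply), "rvec" (rotation vector, rad) and "tvec" (3), from world to camera coordinates, as OpenCV has them; the wrist camera has in their place "tool_from_camera" (4x4, takes a point from camera to tool coordinates, whose origin is the TCP and whose axes are the tool frame's). Camera axes: x right, y down, z forward; pixel columns grow to the right and rows downward; lengths in m; the calibration is good to about 2 mm. A picture is of the moment at which its call begins: read the wrist's pose just before it.
- bot.job_done(): hands the job in, once; it reports no verdict.
Trained networks look in a picture, given as the dict that the camera call returned (one of the last four; its "shot" number tells which), for a name from the list of things; names that differ only in an ending like _2 or _b are one class to them, and where a whole thing is asked for, a point or a joint stands for the part that bears it (a point fixed in the world has none). Each returns a list of dicts, best first, with "confidence" (0 to 1); they miss things now and then, are a little off and sometimes report something else, mostly with a low value. They report only what shows in the picture. A call takes as long as a camera call.
- cams.recognise(picture, name): "at" ([column, row] in pixels, amid what is visible of it).
The state is a dict: "time_s": time; "q": joint angles; "dq": joint speeds; "joint_torque": joint torques, N m; "position": TCP position; "orientation": TCP orientation; "wrist_force": force on the tool from outside, world axes, zero at the start; "wrist_torque": the same for the moment, N m; "grip_width": finger opening in m.
Only numpy, scipy, OpenCV 4.12 (cv2) and the standard library are available. Lean on these libraries where they do the work, as an engineer would, in place of code of your own. Each camera call takes 0.05 s, during which the arm holds its last target. There are 200 camera calls.

### The job

At the deburring bench, lift the yellow retaining bar out of the blue rack's brackets and lay it on the grey side tray, then move the two files (blue and green handles) from the rack's upper tier to the tray as well. Fetch the red-handled scraper from beneath and lay it by its handle centrally in the orange forks of the work rest, then put each file back squarely in the upper slot it came from and, last, the bar back in its brackets as it was. Leave the loose aluminium housings alone.

Things in the scene. Friction and masses are not known exactly. Their poses are not given: they have to be found in the camera images.
- bar: Yellow flat retaining bar, 290 (x) x 20 (y) x 8 high, with a black grip block upright in its middle, 34 (x) x 14 (y), from 8 to 36 above the underside: pinch it across its 14 from above. Origin: centre of the underside. 0.11 to 0.22 kg. At the start loose in the rack's two yellow brackets, 2 above the upper files, which it keeps in.
- flat_file: Flat file, blue handle; starts in one upper slot of the rack. Handle 110 long, 24 wide, 24 high, does not roll; then a thin blade 85 long. Origin: centre of the handle's underside (handle x -55 to +55); x towards the blade tip, z up. 0.08 to 0.15 kg. Grip across the handle's middle; sits equally well either way round.
- round_file: Round file, green handle; starts in the other upper slot of the rack. Handle 110 long, 24 wide, 24 high, does not roll; then a thin blade 85 long. Origin: centre of the handle's underside (handle x -55 to +55); x towards the blade tip, z up. 0.08 to 0.15 kg. Grip across the handle's middle; sits equally well either way round.
- scraper: Scraper, red handle; starts in the rack's lower tier, crossing beneath both files, which keep it in. Handle 110 long, 24 wide, 24 high, does not roll; then a thin blade 85 long. Origin: centre of the handle's underside (handle x -55 to +55); x towards the blade tip, z up. 0.08 to 0.15 kg. Grip across the handle's middle; sits equally well either way round.
- rack: Fixed, blue base 300 (x) x 130 (y). Origin: underside centre. Open forks hold: the scraper along x at the centre, underside at z 26 (forks x +-42); a file along y at x = -60 and one at x = +60, y = 0, underside z 66 (forks y +-45); the bar along x at y = -35, underside z 92 (yellow brackets x +-130). Floors 29 wide (bar's 26); prongs 18 high (bar's 20) lean out, widening mouths by 16.
- side_tray: Fixed flat grey tray, 330 (x) x 260 (y), floor 4 above the bench, dark rim 9 high and 6 wide. Origin: underside centre. Room for the bar and the two files side by side along x, e.g. at y = -75, 0, +75.
- work_rest: Fixed rest: black rubber mat 280 (x) x 170 (y) x 4 with two orange forks at x = -42 and +42, y = 0, which hold a handle centred on the rest, lying along x, underside 26 above the bench. Fork floor 29 wide; prongs 18 high lean out, widening the mouth by 16. Origin: underside centre of the mat.
- housing_a: Loose aluminium housing casting, upright tube 86 then 72 in diameter, 72 high, 0.32 kg. Origin: underside centre. To be left alone.
- housing_b: Second housing casting, the same size. To be left alone.

How it is judged:
On the way, in this order (a step that is already met when the one before it is completed fails the run):
1. the bar lies released on the side tray (x of bar in the frame of side_tray between -0.16 and 0.16 m and y of bar in the frame of side_tray between -0.125 and 0.125 m and z of bar in the frame of side_tray between -0.005 and 0.02 m and contact force between the fingers and bar below 0.3 N and linear speed of bar below 0.02 m/s), for 0.2 s.
2. both files lie released on the side tray beside the bar (all of step 1 and x of flat_file in the frame of side_tray between -0.16 and 0.16 m and y of flat_file in the frame of side_tray between -0.125 and 0.125 m and z of flat_file in the frame of side_tray between -0.005 and 0.02 m and contact force between the fingers and flat_file below 0.3 N and linear speed of each of flat_file, round_file below 0.02 m/s and x of round_file in the frame of side_tray between -0.16 and 0.16 m and y of round_file in the frame of side_tray between -0.125 and 0.125 m and z of round_file in the frame of side_tray between -0.005 and 0.02 m and contact force between the fingers and round_file below 0.3 N), for 0.2 s.
3. the scraper lies released in the work rest (x of scraper in the frame of work_rest between -0.015 and 0.015 m and y of scraper in the frame of work_rest between -0.01 and 0.01 m and z of scraper in the frame of work_rest between 0.019 and 0.033 m and angle between the x axis of scraper and the x axis of work_rest, either way round below 0.15 rad and contact force between the fingers and scraper below 0.3 N and linear speed of scraper below 0.02 m/s), for 0.2 s.
4. both files are back in their own slots while the bar is still out (distance of each of flat_file, round_file from where it was at the start of the episode below 0.015 m and angle between the x axis of each of flat_file, round_file and the y axis of rack, either way round below 0.12 rad and contact force between the fingers and flat_file below 0.3 N and linear speed of each of flat_file, round_file below 0.02 m/s and contact force between the fingers and round_file below 0.3 N and distance of bar from where it was at the start of the episode above 0.05 m), for 0.2 s.
At the end, for the whole second after the job is handed in: Scraper in the work rest (15 mm along, 10 across, 7 in height, 0.15 rad); each file within 15 mm of its start and 0.12 rad of its slot's line; bar within 15 mm of its start and 0.12 rad of the brackets' line; either way round; all released and at rest (all of step 3 and distance of each of flat_file, round_file, bar from where it was at the start of the episode below 0.015 m and angle between the x axis of each of flat_file, round_file and the y axis of rack, either way round below 0.12 rad and contact force between the fingers and flat_file below 0.3 N and linear speed of each of flat_file, round_file, bar below 0.02 m/s and contact force between the fingers and round_file below 0.3 N and angle between the x axis of bar and the x axis of rack, either way round below 0.12 rad and contact force between the fingers and bar below 0.3 N); the robot touches nothing.
It fails at once if housing a pushed or lifted more than 25 mm (distance of housing_a from where it was at the start of the episode above 0.025 m).
It fails at once if housing b pushed or lifted more than 25 mm (distance of housing_b from where it was at the start of the episode above 0.025 m).
It also fails if it takes over 144 s, if anything falls off the work surface, if the arm or the gripper's body presses on something with over 40 N, if the wrist force passes 120 N, or if a joint passes its speed limit or range.

## Working session

There is one attempt and no reset: what is moved stays moved. The work goes in short steps, Python scripts to look and compute and a tool call to move; the robot and the scene stay as the last step left them, time stands still between calls to the robot, and variables do not carry over. Pictures are saved under pics/ and viewed, about 12 in all and at most 16, crops included, and the job is handed in when it is done.

Besides the shell and the picture viewer there is one more tool, called after ">>>" as a command line: name --argument value ..., lists and objects as JSON in quotes. arm_command: Moves the arm, as the interface text tells. Its arguments: {"type":"object","properties":{"deltas":{"type":"array","items":{"type":"object","properties":{"fingers":{"type":"number"},"slide":{"type":"array","items":{"type":"number"}},"spin":{"type":"number"}}}},"newtons":{"type":"number"}},"required":["deltas"]}

```bash
ls; mkdir -p pics
cat > h.py <<'E'
import numpy as np, cv2
from scipy.spatial.transform import Rotation as R
from rig import readout, cams, bot
def pts(c, tool=None):
    """world xyz map of a picture (H,W,3); tool = state for wrist"""
    h,w=c["z_map"].shape
    u,v=np.meshgrid(np.arange(w),np.arange(h))
    K=np.array([[c["fx"],0,c["cx"]],[0,c["fy"],c["cy"]],[0,0,1.]])
    xd=(u-c["cx"])/c["fx"]; yd=(v-c["cy"])/c["fy"]
    x,y=xd.copy(),yd.copy()
    for _ in range(20):
        s=1+c["k1"]*(x*x+y*y); x,y=xd/s,yd/s
    z=c["z_map"]; P=np.stack([x*z,y*z,z],-1)
    if tool is None:
        M=R.from_rotvec(np.ravel(c["rvec"])).as_matrix(); W=(P-np.ravel(c["tvec"]))@M
    else:
        T=np.array(c["tool_from_camera"]); W=P@T[:3,:3].T+T[:3,3]
        W=W@R.from_rotvec(tool["orientation"]).as_matrix().T+np.array(tool["position"])
    W[z<=0]=np.nan
    return W
E
python3 - <<'E'
from h import *
s=readout.observe(); print({k:np.round(v,3) for k,v in s.items()})
print(R.from_rotvec(s["orientation"]).as_matrix().round(3))
for n in("scene","top"):
    c=cams.camera(n); W=pts(c); cv2.imwrite(f"pics/{n}0.png",c["color"]); np.savez(f"/tmp/{n}0.npz",W=W,c=c["color"])
    for o in("bar","flat_file","round_file","scraper","rack","side_tray","work_rest","housing_a"):
        for d in cams.recognise(c,o)[:2]:
            u,v=map(int,np.round(d["at"])); print(n,o,round(d["confidence"],2),(u,v),W[v,u].round(3))
E
```

```text
pics
{'time_s': np.float64(0.0), 'q': array([-1.239,  0.334,  0.04 ,  1.466, -0.013,  1.343, -0.058]), 'dq': array([-0.   , -0.001,  0.   ,  0.002,  0.   , -0.001, -0.   ]), 'joint_torque': array([-0.0000e+00, -6.5854e+01,  1.3650e+00, -4.0558e+01,  1.7000e-02,
        1.2000e-02,  0.0000e+00]), 'position': array([0.271, 0.59 , 0.238]), 'orientation': array([ 2.644e+00,  1.695e+00, -2.000e-03]), 'wrist_force': array([-0.414,  1.049,  0.145]), 'wrist_torque': array([-0.019, -0.024, -0.027]), 'grip_width': np.float64(0.086)}
[[ 0.418  0.909 -0.001]
 [ 0.909 -0.418 -0.002]
 [-0.002  0.    -1.   ]]
scene bar 0.71 (274, 167) [ 0.549 -0.025  0.049]
scene flat_file 0.91 (280, 144) [ 0.504 -0.055  0.091]
scene round_file 0.85 (294, 179) [0.558 0.071 0.087]
scene scraper 0.59 (279, 172) [ 0.55  -0.001  0.048]
scene rack 0.93 (280, 192) [0.612 0.079 0.078]
scene rack 0.46 (239, 237) [0.782 0.127 0.072]
scene side_tray 0.8 (214, 125) [ 0.556 -0.327  0.004]
scene work_rest 0.88 (363, 256) [0.54  0.33  0.006]
scene work_rest 0.26 (277, 145) [ 0.513 -0.057  0.091]
scene housing_a 0.79 (238, 238) [0.786 0.127 0.071]
top bar 0.92 (254, 211) [0.586 0.003 0.129]
top bar 0.67 (250, 220) [0.561 0.017 0.047]
top round_file 0.73 (233, 229) [0.534 0.067 0.087]
top scraper 0.59 (250, 221) [0.557 0.017 0.049]
top scraper 0.52 (226, 164) [0.734 0.088 0.066]
top rack 0.75 (255, 226) [0.542 0.002 0.012]
top side_tray 0.83 (363, 228) [ 0.532 -0.342  0.005]
top work_rest 0.71 (154, 231) [0.529 0.325 0.   ]
top housing_a 0.91 (226, 162) [0.74  0.089 0.066]
top housing_a 0.91 (291, 152) [ 0.78  -0.117 -0.007]
```

```bash
python3 -c "
import cv2
a=cv2.imread('pics/top0.png');cv2.imwrite('pics/top0b.png',cv2.resize(a[90:330,90:440],None,fx=2.2,fy=2.2,interpolation=3))
b=cv2.imread('pics/scene0.png');cv2.imwrite('pics/scene0b.png',cv2.resize(b,None,fx=1.5,fy=1.5))"
```

```text
(no output)
```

View pics/top0b.png

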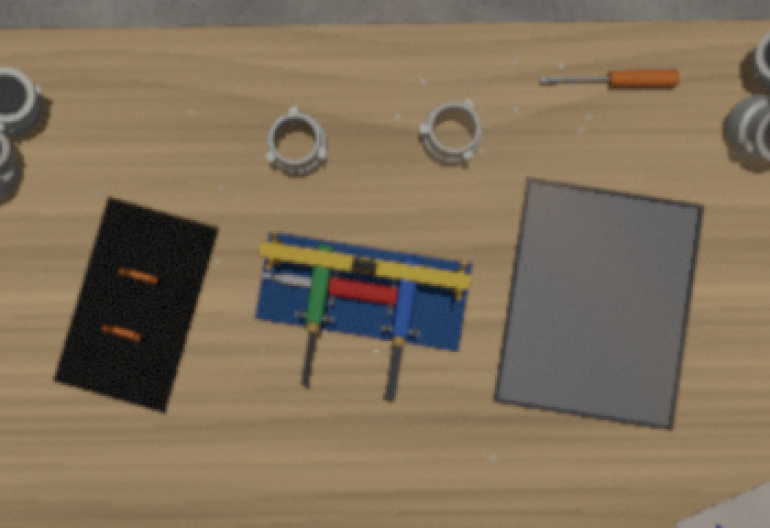

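View pics/scene0b.png

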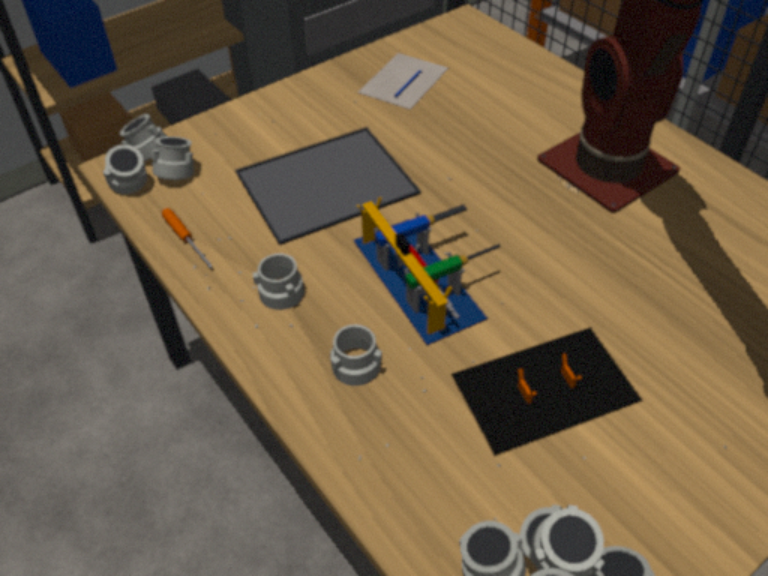

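The top view (picture 1) shows the black grip at crop (363,267), the green file at (318,285) and the blue one at (405,310), with the red scraper between and beneath them. The mat is at (135,305), the tray at (600,303), and the housings at (296,140) and (452,130). The scene view (picture 2) agrees. Next I'll fit the poses.

```bash
cat >> h.py <<'E'
def rect(P):
    (c,s,a)=cv2.minAreaRect((P[:,:2]*1000).astype(np.float32)); 
    if s[0]<s[1]: s=s[::-1]; a+=90
    return np.round(c,1), np.round(s,1), round((a+90)%180-90,1)
def masks(c):
    h=cv2.cvtColor(c,cv2.COLOR_BGR2HSV); H,S,V=[h[...,i].astype(int) for i in range(3)]
    return dict(yellow=(H>18)&(H<35)&(S>170)&(V>90),green=(H>45)&(H<80)&(S>130)&(V>40),blue=(H>100)&(H<125)&(S>120)&(V>40),
      red=((H<6)|(H>172))&(S>150)&(V>60),orange=(H>6)&(H<17)&(S>170)&(V>90),black=(V<32),grey=(S<60)&(V>60)&(V<130))
E
python3 - <<'E'
from h import *
for n in("top","scene"):
    d=np.load(f"/tmp/{n}0.npz"); W=d["W"]; m=masks(d["c"]); z=W[...,2]; x=W[...,0]; y=W[...,1]
    def f(name,k):
        k=k&np.isfinite(z); k=cv2.morphologyEx(k.astype(np.uint8),cv2.MORPH_OPEN,np.ones((2,2)))
        nl,l,st,_=cv2.connectedComponentsWithStats(k)
        if nl<2: print(n,name,"none"); return
        i=1+np.argmax(st[1:,4]); P=W[l==i]; print(n,name,len(P),*rect(P),"z",np.nanpercentile(P[:,2],[5,50,95]).round(3))
    A=(x>.3)&(x<.9)&(abs(y)<.6)
    f("base",m["blue"]&A&(z<.03)); f("bar",m["yellow"]&A&(z>.085)); f("green",m["green"]&A); f("bluefile",m["blue"]&A&(z>.06))
    f("red",m["red"]&A); f("mat",m["black"]&A&(y>.15)); f("tray",m["grey"]&A&(y<-.15)&(z<.02)); 
    f("grip",(z>.108)&A&(abs(y)<.1)&(x<.7))
    o=m["orange"]&A&(y>.15)&(z>.01)
    nl,l,st,_=cv2.connectedComponentsWithStats(o.astype(np.uint8))
    for i in range(1,nl):
        if st[i,4]>5: print("orange",*rect(W[l==i]),len(W[l==i]),np.nanmax(W[l==i][:,2]))
    for a,b in((.74,.09),(.76,-.117)):
        k=A&(np.hypot(x-a,y-b)<.07)&(z>.055); print("housing",*rect(W[k]),np.nanmax(z[k]))
E
```

```text
top base 532 [ 512.4 -106.2] [81.4 71.5] -10.6 z [-0.     0.006  0.011]
top bar 4 [ 551.4 -130. ] [3.7 3. ] 89.5 z [0.089 0.095 0.105]
top green 89 [535.8  64. ] [50.5 18.1] -1.9 z [0.007 0.088 0.094]
top bluefile 188 [525.8 -58.3] [75.8 27.1] -9.4 z [0.005 0.089 0.093]
top red 235 [nan nan] [0. 0.] 0.0 z [0.005 0.049 0.054]
top mat 4034 [nan nan] [0. 0.] 0.0 z [-0.002  0.004  0.009]
top tray 8254 [nan nan] [0. 0.] 0.0 z [-0.002  0.003  0.009]
top grip 52 [586.5  -3. ] [31.3 12. ] 79.5 z [0.097 0.127 0.133]
orange [579.1 316.6] [43.5  5.9] 73.5 28 0.04755127062198732
orange [498.8 341.5] [39.9  6.1] 73.4 29 0.04207077876407254
housing [767.2  99.5] [80.9 71.4] -70.8 0.0795681711390393
housing [ 776.4 -126.6] [80.3 78.1] 25.5 0.078981466253487
scene base 1127 [557.9   5.8] [298.1 127.3] 80.7 z [0.001 0.005 0.009]
scene bar 599 [578.2 -37. ] [374.2  63.1] 71.5 z [0.09  0.099 0.103]
scene green 199 [541.8  70.9] [77.1 42.8] 23.7 z [0.072 0.087 0.092]
scene bluefile 202 [535.  -43.5] [131.4  55.2] 30.2 z [0.037 0.086 0.093]
scene red 35 [540.  -20.7] [69.3 20.5] 57.7 z [0.044 0.048 0.052]
scene mat 5271 [541.7 336.3] [273.9 166.1] -16.2 z [-0.001  0.003  0.007]
scene tray 4633 [nan nan] [0. 0.] 0.0 z [-0.001  0.003  0.008]
scene grip 91 [555.7 -34.3] [137.6  22.9] 47.6 z [0.051 0.124 0.129]
orange [501.9 345.2] [50.8  8. ] 71.4 57 0.04635577945153253
orange [581.6 321.5] [52.   7.5] 74.8 56 0.044875346581499
housing [771.1  97.8] [74.4 73. ] -10.8 0.07711420364402309
housing [ 785.1 -130.7] [80.6 78.5] -36.9 0.07582373795874683
```

>>> arm_command --deltas '[{"fingers": 1,"slide": [-25.6,32.7,0],"spin": 0},{"fingers": 1,"slide": [-25.6,32.7,0],"spin": 0},{"fingers": 1,"slide": [-25.6,32.7,0],"spin": 0},{"fingers": 1,"slide": [-25.6,32.7,0],"spin": 0},{"fingers": 1,"slide": [-25.6,32.7,0],"spin": 0},{"fingers": 1,"slide": [-25.6,32.7,0],"spin": 0},{"fingers": 1,"slide": [-25.6,32.7,0],"spin": 0},{"fingers": 1,"slide": [-25.6,32.7,0],"spin": 0}]'

```text
time_s: 1.9
position: [0.4242, 0.294, 0.2396]
orientation: [-2.645, -1.695, -0.001]
wrist_force: [0.5, -0.2, 0.0]
grip_width: 0.0855
```

>>> arm_command --deltas '[{"fingers": 1,"slide": [-25.6,32.7,0],"spin": 0},{"fingers": 1,"slide": [-25.6,32.7,0],"spin": 0},{"fingers": 1,"slide": [-25.6,32.7,0],"spin": 0},{"fingers": 1,"slide": [-25.6,32.7,0],"spin": 0},{"fingers": 1,"slide": [-25.6,32.7,0],"spin": 0},{"fingers": 1,"slide": [-25.6,32.7,0],"spin": 0},{"fingers": 1,"slide": [-25.6,32.7,0],"spin": 0},{"fingers": 1,"slide": [-25.6,32.7,0],"spin": 0}]'

```text
time_s: 2.9
position: [0.5763, -0.0012, 0.2396]
orientation: [2.645, 1.696, 0.001]
wrist_force: [1.2, 0.3, 0.6]
grip_width: 0.0856
```

>>> arm_command --deltas '[{"fingers": 1,"slide": [0,0,0],"spin": 0.1628},{"fingers": 1,"slide": [0,0,0],"spin": 0.1628},{"fingers": 1,"slide": [0,0,0],"spin": 0.1628},{"fingers": 1,"slide": [0,0,0],"spin": 0.1628},{"fingers": 1,"slide": [0,0,0],"spin": 0.1628},{"fingers": 1,"slide": [0,0,0],"spin": 0.1628},{"fingers": 1,"slide": [0,0,0],"spin": 0.1628},{"fingers": 1,"slide": [0,0,0],"spin": 0.1628}]'

```text
time_s: 3.9
position: [0.5758, -0.0, 0.2394]
orientation: [-3.13, 0.263, -0.0]
wrist_force: [-0.3, 1.0, 0.9]
grip_width: 0.0855
```

```bash
cat >> h.py <<'E'
def pose():
    s=readout.observe(); M=R.from_rotvec(s["orientation"]).as_matrix()
    return s,M,np.degrees(np.arctan2(M[1,0],M[0,0]))
def go(xy,z,yaw):
    """total slide (tool axes now) to reach xyz (mm), then spin to bring tool X to yaw (deg, mod 180)"""
    s,M,a=pose(); d=np.array([*xy,z])-np.array(s["position"])*1000
    t=M.T@d; sp=-((yaw-a+90)%180-90)
    print("pos",np.round(np.array(s["position"])*1000,1),"yaw",round(a,1),"tilt",M[:,2].round(3),"-> slide",t.round(1),"spin",round(np.radians(sp),3),"q7",round(s["q"][6],2))
E
python3 - <<'E'
from h import *
s,M,a=pose(); print(s["time_s"],s["position"],a,s["q"])
c=cams.camera("wrist"); W=pts(c,s); cv2.imwrite("pics/w1.png",cv2.resize(c["color"],None,fx=1.4,fy=1.4)); np.savez("/tmp/w1.npz",W=W,c=c["color"])
print(W[::96,::128,:].round(2).tolist())
E
```

```text
3.9 [ 5.75764486e-01 -3.05597835e-05  2.39414382e-01] -9.605891360845716 [-0.65466074  0.20388348  0.67117144  1.67885249 -0.13101599  1.30427194
 -0.12663851]
[[[0.29, 0.26, -0.0], [0.45, 0.23, -0.0], [0.6, 0.2, 0.0], [0.76, 0.18, -0.0]], [[0.25, 0.15, -0.0], [0.43, 0.12, 0.0], [0.59, 0.09, 0.01], [0.74, 0.07, 0.02]], [[0.2, 0.03, -0.0], [0.39, -0.0, -0.0], [0.56, -0.03, 0.01], [0.74, -0.06, -0.0]], [[0.13, -0.12, 0.0], [0.53, 0.02, 0.29], [0.54, -0.18, -0.0], [0.62, 0.01, 0.29]]]
```

View pics/w1.png

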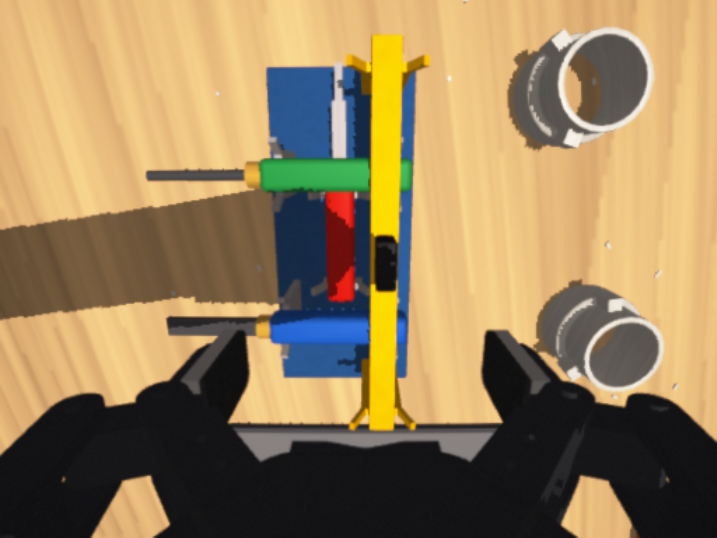

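The wrist view (picture 3) shows the bar grip at (385,263) in the enlarged image, the green handle at (335,175), the blue one at (338,327) and the red one at (341,245). Everything sits square to the tool. Now I'll measure from this picture.

```bash
cat >> h.py <<'E'
def blob(W,k,name,lo=.0,hi=1.):
    z=W[...,2]; k=k&np.isfinite(z)&(z>lo)&(z<hi); k=cv2.morphologyEx(k.astype(np.uint8),cv2.MORPH_OPEN,np.ones((2,2)))
    nl,l,st,_=cv2.connectedComponentsWithStats(k)
    if nl<2: print(name,"none"); return
    i=1+np.argmax(st[1:,4]); P=W[l==i]; print(name,len(P),*rect(P),"z",np.percentile(P[:,2],[5,50,95]).round(4))
    return P
E
python3 - <<'E'
from h import *
d=np.load("/tmp/w1.npz"); W=d["W"]; m=masks(d["c"]); v=np.arange(384)[:,None]<300
blob(W,m["yellow"]&v,"bar",.095,.115); blob(W,m["green"],"green",.07,.11); blob(W,m["blue"]&v,"blue",.07,.11)
blob(W,m["red"],"red",.03,.06); blob(W,v&(W[...,0]<.7),"grip",.115,.15); blob(W,m["blue"]&v,"base",0,.02)
go((0,0),0,0)
E
```

```text
bar 3158 [611.1  75.9] [187.5  15.6] 75.2 z [nan nan nan]
green 1808 [551.3  63.1] [77.3 22.7] -9.8 z [nan nan nan]
blue 1694 [527.  -73.7] [80.3 64.8] -10.1 z [nan nan nan]
red 1514 [552.7  -8.3] [107.4  21.2] 78.2 z [nan nan nan]
grip 586 [594.2 -10.3] [53.2 23.7] 81.8 z [nan nan nan]
base 2658 [541.  115.4] [76.2 58.4] 81.2 z [nan nan nan]
pos [575.8  -0.  239.4] yaw -10.1 tilt [ 0.  0. -1.] -> slide [-566.9  100.6  239.3] spin -0.176 q7 -0.13
```

```bash
sed -i 's/i=1+np.argmax(st\[1:,4\]); P=W\[l==i\];/i=1+np.argmax(st[1:,4]); P=W[l==i]; P=P[np.isfinite(P[:,2])\&(P[:,2]>lo)\&(P[:,2]<hi)];/' h.py
python3 - <<'E'
from h import *
d=np.load("/tmp/w1.npz"); W=d["W"]; m=masks(d["c"]); v=np.arange(384)[:,None]<300
blob(W,m["yellow"]&v,"bar",.095,.108); blob(W,m["green"],"green",.08,.1); blob(W,m["blue"]&v&(W[...,0]<.58),"blue",.08,.1)
blob(W,m["red"],"red",.04,.06); blob(W,v&(W[...,0]<.7)&(abs(W[...,1])<.05),"grip",.121,.15)
z=W[...,2]; k=m["blue"]&v&(z<.02)&(z>-.005); P=W[k]; print("base",*rect(P),np.nanmedian(P[:,2]))
E
```

```text
bar 2985 [601.8  63.3] [157.3  19.1] 80.6 z [0.0982 0.0994 0.1007]
green 1799 [551.3  63.1] [77.3 22.7] -9.8 z [0.0873 0.0892 0.0905]
blue 1443 [532.  -53.3] [76.7 23.8] -9.5 z [0.0854 0.089  0.0904]
red 1411 [5.549e+02 1.000e-01] [91.1 21.9] 80.0 z [0.0469 0.0491 0.0504]
grip 521 [ 5.905e+02 -1.000e-01] [33.2 12.9] 80.8 z [0.126  0.1273 0.1283]
base [555.3   2.9] [296.6 127.1] 80.4 0.005377353590355599
```

>>> arm_command --deltas '[{"fingers": 0.6,"slide": [14.5,-1,20],"spin": 0},{"fingers": 0.6,"slide": [0,0,35],"spin": 0},{"fingers": 0.6,"slide": [0,0,35],"spin": 0},{"fingers": 0.6,"slide": [0,0,25],"spin": 0},{"fingers": 0.6,"slide": [0,0,12],"spin": 0},{"fingers": 0.6,"slide": [0,0,0],"spin": 0},{"fingers": 0,"slide": [0,0,0],"spin": 0},{"fingers": 0,"slide": [0,0,0],"spin": 0}]' --newtons 40

```text
time_s: 4.95
position: [0.5908, -0.0014, 0.1133]
orientation: [-3.131, 0.254, -0.002]
wrist_force: [-3.9, -0.4, 0.9]
grip_width: 0.0154
```

>>> arm_command --deltas '[{"fingers": 0,"slide": [0,0,0],"spin": 0},{"fingers": 0,"slide": [0,0,0],"spin": 0},{"fingers": 0,"slide": [0,0,0],"spin": 0}]'

```text
time_s: 5.32
position: [0.5909, -0.0014, 0.1134]
orientation: [-3.131, 0.255, -0.003]
wrist_force: [-0.8, 0.3, 7.4]
grip_width: 0.0132
```

Run:
```python
from h import *
go((590.3,-1),112,-9.6); s=pose()[0]; print(s["grip_width"],s["wrist_force"],s["time_s"])
d=np.load("/tmp/top0.npz"); W=d["W"]; m=masks(d["c"]); x,y,z=W[...,0],W[...,1],W[...,2]
k=m["grey"]&(x>.3)&(x<.8)&(y<-.17)&(y>-.6)&(abs(z)<.02); k=cv2.morphologyEx(k.astype(np.uint8),cv2.MORPH_OPEN,np.ones((5,5)))>0
P=W[k&np.isfinite(z)]; print("tray",*rect(P))
d=np.load("/tmp/scene0.npz"); W=d["W"]; m=masks(d["c"]); x,y,z=W[...,0],W[...,1],W[...,2]
k=m["grey"]&(x>.3)&(x<.8)&(y<-.17)&(y>-.6)&(abs(z)<.02); k=cv2.morphologyEx(k.astype(np.uint8),cv2.MORPH_OPEN,np.ones((5,5)))>0
P=W[k&np.isfinite(z)]; print("tray",*rect(P))
```

```text
pos [590.9  -1.4 113.4] yaw -9.3 tilt [ 0.002  0.    -1.   ] -> slide [-0.7 -0.3  1.4] spin 0.005 q7 -0.03
0.01323303216159677 [-0.80690782  0.32602553  7.35249615] 5.325
tray [ 533.4 -339. ] [326.9 259.4] -9.8
tray [ 535.2 -339.6] [322.3 260.7] -9.9
```

>>> arm_command --deltas '[{"fingers": 0,"slide": [0,0,-20],"spin": 0},{"fingers": 0,"slide": [0,0,-35],"spin": 0},{"fingers": 0,"slide": [0,0,-35],"spin": 0},{"fingers": 0,"slide": [0,20,-10],"spin": 0},{"fingers": 0,"slide": [-0.5,40,0],"spin": 0},{"fingers": 0,"slide": [-0.5,40,0],"spin": 0},{"fingers": 0,"slide": [-0.5,40,0],"spin": 0},{"fingers": 0,"slide": [-0.5,40,0],"spin": 0}]'

```text
time_s: 6.32
position: [0.5577, -0.1813, 0.2121]
orientation: [3.131, -0.257, -0.001]
wrist_force: [-0.1, 0.2, -1.8]
grip_width: 0.0133
```

>>> arm_command --deltas '[{"fingers": 0,"slide": [-0.5,40,0],"spin": 0},{"fingers": 0,"slide": [0,40,0],"spin": 0},{"fingers": 0,"slide": [0,40,0],"spin": 0},{"fingers": 0,"slide": [0,40,0],"spin": 0},{"fingers": 0,"slide": [0,40,0],"spin": 0},{"fingers": 0,"slide": [0,38,0],"spin": 0},{"fingers": 0,"slide": [0,0,0],"spin": 0.158},{"fingers": 0,"slide": [0,0,0],"spin": 0.158}]'

```text
time_s: 7.32
position: [0.5181, -0.4153, 0.2119]
orientation: [3.049, -0.756, -0.002]
wrist_force: [0.3, 0.9, -1.7]
grip_width: 0.0132
```

>>> arm_command --deltas '[{"fingers": 0,"slide": [0,0,0],"spin": 0.158},{"fingers": 0,"slide": [0,0,0],"spin": 0.158},{"fingers": 0,"slide": [0,0,0],"spin": 0.158},{"fingers": 0,"slide": [0,0,0],"spin": 0.158},{"fingers": 0,"slide": [0,0,0],"spin": 0.158},{"fingers": 0,"slide": [0,0,0],"spin": 0.158},{"fingers": 0,"slide": [0,0,0],"spin": 0.158},{"fingers": 0,"slide": [0,0,0],"spin": 0.158}]'

```text
time_s: 8.32
position: [0.5188, -0.4143, 0.2121]
orientation: [2.015, -2.41, -0.001]
wrist_force: [-0.3, -0.3, -1.0]
grip_width: 0.0134
```

Run:
```python
from h import *
go((521,-413),26,80.2); s=pose()[0]; print(s["grip_width"],s["wrist_force"],s["time_s"])
c=cams.camera("wrist"); cv2.imwrite("pics/w2.png",c["color"])
```

```text
pos [ 518.8 -414.3  212.1] yaw -100.2 tilt [-0.001  0.    -1.   ] -> slide [ -1.6  -2.1 186.1] spin -0.007 q7 -0.72
0.013430181743403944 [-0.28954823 -0.31649476 -1.01344656] 8.325
```

View pics/w2.png

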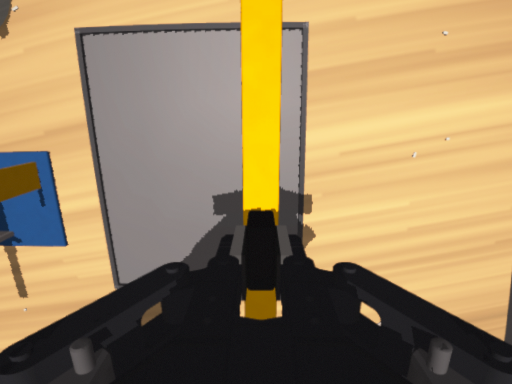

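The bar is held square over the right half of the tray (grip at (260,255), picture 4). Lowering it now.

>>> arm_command --deltas '[{"fingers": 0,"slide": [-1.5,-2,40],"spin": -0.007},{"fingers": 0,"slide": [0,0,45],"spin": 0},{"fingers": 0,"slide": [0,0,45],"spin": 0},{"fingers": 0,"slide": [0,0,30],"spin": 0},{"fingers": 0,"slide": [0,0,16],"spin": 0},{"fingers": 0,"slide": [0,0,10],"spin": 0},{"fingers": 0,"slide": [0,0,0],"spin": 0},{"fingers": 0,"slide": [0,0,0],"spin": 0}]'

```text
time_s: 9.38
position: [0.5228, -0.4129, 0.0274]
orientation: [-2.032, 2.396, -0.002]
wrist_force: [-0.5, -0.7, -1.2]
grip_width: 0.0134
```

>>> arm_command --deltas '[{"fingers": 0.4,"slide": [0,0,0],"spin": 0},{"fingers": 0.6,"slide": [0,0,0],"spin": 0},{"fingers": 0.6,"slide": [0,0,0],"spin": 0},{"fingers": 0.6,"slide": [0,0,-30],"spin": 0},{"fingers": 0.6,"slide": [0,0,-40],"spin": 0},{"fingers": 0.6,"slide": [0,0,-40],"spin": 0},{"fingers": 0.6,"slide": [0,0,-40],"spin": 0},{"fingers": 0.6,"slide": [0,0,-30],"spin": 0}]'

```text
time_s: 10.38
position: [0.5224, -0.4127, 0.2083]
orientation: [-2.031, 2.397, -0.002]
wrist_force: [0.7, -0.0, -0.4]
grip_width: 0.0508
```

Run:
```python
from h import *
s,M,a=pose(); c=cams.camera("wrist"); W=pts(c,s); v=np.arange(384)[:,None]<300
m=masks(c["color"]); blob(W,m["yellow"],"bar",.0,.03); blob(W,v&(W[...,1]<-.3),"grip",.032,.06)
go((545.3,-56.3),200,-9.6+90)
```

```text
bar 2067 [ 597.  -426.1] [140.6  19.7] -9.8 z [0.0046 0.0114 0.0128]
grip 335 [ 524.1 -412.7] [33.1 12.1] -9.1 z [0.0379 0.0392 0.0404]
pos [ 523.2 -413.9  212.1] yaw -99.4 tilt [ 0.004 -0.003 -1.   ] -> slide [-356.4   36.9   11. ] spin 0.003 q7 -0.72
```

>>> arm_command --deltas '[{"fingers": 0.6,"slide": [-36,4,0],"spin": 0},{"fingers": 0.6,"slide": [-46,5,0],"spin": 0},{"fingers": 0.6,"slide": [-46,5,0],"spin": 0},{"fingers": 0.6,"slide": [-46,5,0],"spin": 0},{"fingers": 0.6,"slide": [-46,5,0],"spin": 0},{"fingers": 0.6,"slide": [-46,5,0],"spin": 0},{"fingers": 0.6,"slide": [-46,4,0],"spin": 0},{"fingers": 0.6,"slide": [-44,4,0],"spin": 0}]'

```text
time_s: 11.42
position: [0.5442, -0.0534, 0.2063]
orientation: [-2.031, 2.396, 0.0]
wrist_force: [0.8, 0.6, 0.2]
grip_width: 0.0512
```

Run:
```python
from h import *
s,M,a=pose(); c=cams.camera("wrist"); W=pts(c,s); v=np.arange(384)[:,None]<300
m=masks(c["color"]); blob(W,m["blue"],"blue",.075,.1);blob(W,m["green"],"green",.075,.1); blob(W,m["red"],"red",.04,.06)
P=W[m["blue"]&(W[...,2]<.015)]; print(rect(P)) if len(P)>9 else 0
go((545.3,-56.3),69,80.4); cv2.imwrite("pics/w3.png",c["color"])
```

```text
blue 2678 [544.8 -57.3] [106.7  22.6] -9.8 z [0.0869 0.089  0.0903]
green 3046 [563.8  60.1] [110.4  22.5] -9.3 z [0.0787 0.0888 0.0902]
red 1961 [556.7   6.6] [101.5  22.9] 80.8 z [0.0468 0.049  0.0503]
(array([555.3,   2.1]), array([296.7, 127.3]), 80.2)
pos [545.2 -46.8 205.8] yaw -99.0 tilt [-0.001  0.002 -1.   ] -> slide [  9.7  -1.8 136.8] spin 0.01 q7 -1.37
```

View pics/w3.png

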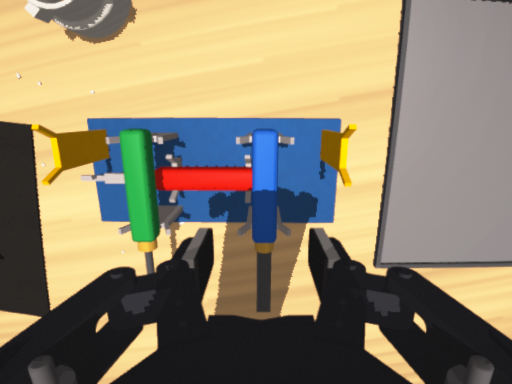

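Picture 5 shows both handles fully visible: blue at (264,185), green at (139,185), and red crossing beneath them. The measured start positions are blue (544.8,-57.3) and green (563.8,60.1). Both fit the rack pose.

>>> arm_command --deltas '[{"fingers": 0.6,"slide": [10.3,-1.4,20],"spin": 0.01},{"fingers": 0.6,"slide": [0,0,40],"spin": 0},{"fingers": 0.6,"slide": [0,0,40],"spin": 0},{"fingers": 0.6,"slide": [0,0,25],"spin": 0},{"fingers": 0.6,"slide": [0,0,12],"spin": 0},{"fingers": 0.6,"slide": [0,0,0],"spin": 0},{"fingers": 0,"slide": [0,0,0],"spin": 0},{"fingers": 0,"slide": [0,0,0],"spin": 0}]' --newtons 40

```text
time_s: 12.48
position: [0.546, -0.061, 0.0711]
orientation: [-2.02, 2.398, 0.005]
wrist_force: [0.8, 15.1, 10.1]
grip_width: 0.0232
```

>>> arm_command --deltas '[{"fingers": 0,"slide": [0,0,0],"spin": 0},{"fingers": 0,"slide": [0,0,0],"spin": 0}]'

```text
time_s: 12.72
position: [0.5461, -0.061, 0.0711]
orientation: [-2.02, 2.398, 0.005]
wrist_force: [0.4, 14.2, 11.2]
grip_width: 0.0231
```

Run:
```python
from h import *
s=pose()[0]; print(s["grip_width"],s["wrist_force"],s["time_s"])
go((554,-336),200,80.2)
```

```text
0.023094473698391786 [ 0.35770436 14.19026893 11.19648257] 12.725
pos [546.1 -61.   71.1] yaw -99.8 tilt [ 0.003  0.006 -1.   ] -> slide [ 268.8  -54.7 -130.6] spin 0.0 q7 -1.23
```

>>> arm_command --deltas '[{"fingers": 0,"slide": [-3,0,-3],"spin": 0},{"fingers": 0,"slide": [0,0,-15],"spin": 0},{"fingers": 0,"slide": [0,0,-30],"spin": 0},{"fingers": 0,"slide": [0,0,-40],"spin": 0},{"fingers": 0,"slide": [20,-4,-10],"spin": 0},{"fingers": 0,"slide": [40,-8,0],"spin": 0},{"fingers": 0,"slide": [40,-8,0],"spin": 0},{"fingers": 0,"slide": [40,-8,0],"spin": 0}]'

```text
time_s: 13.72
position: [0.5469, -0.2079, 0.1674]
orientation: [2.018, -2.407, 0.0]
wrist_force: [0.5, -0.6, -1.6]
grip_width: 0.0233
```

>>> arm_command --deltas '[{"fingers": 0,"slide": [40,-8,0],"spin": 0},{"fingers": 0,"slide": [40,-8,0],"spin": 0},{"fingers": 0,"slide": [40,-8,0],"spin": 0},{"fingers": 0,"slide": [12,-3,0],"spin": 0},{"fingers": 0,"slide": [0,0,0],"spin": 0},{"fingers": 0,"slide": [0,0,0],"spin": 0}]'

```text
time_s: 14.48
position: [0.5516, -0.3388, 0.1671]
orientation: [-2.021, 2.405, 0.001]
wrist_force: [0.4, 0.4, -1.6]
grip_width: 0.0233
```

Run:
```python
from h import *
s=pose()[0]; print(s["grip_width"],s["wrist_force"],s["time_s"])
go((554,-336),15,80.2); c=cams.camera("wrist"); cv2.imwrite("pics/w4.png",c["color"])
```

```text
0.023315021911067782 [ 0.44966324  0.37548203 -1.56455602] 14.475
pos [ 551.6 -338.8  167.1] yaw -99.9 tilt [-0.     0.001 -1.   ] -> slide [ -3.   -1.9 152.1] spin -0.002 q7 -0.85
```

View pics/w4.png

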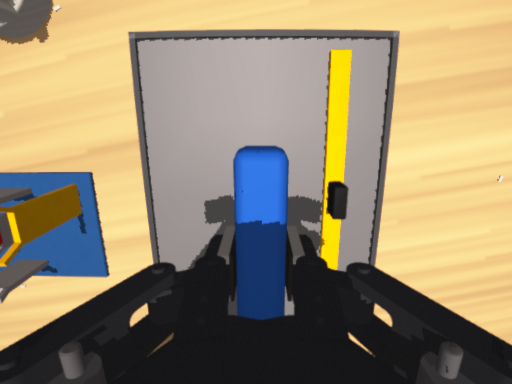

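The blue file is held straight over the tray centre and the bar lies clear at the right (picture 6).

>>> arm_command --deltas '[{"fingers": 0,"slide": [-3,-2,40],"spin": 0},{"fingers": 0,"slide": [0,0,45],"spin": 0},{"fingers": 0,"slide": [0,0,40],"spin": 0},{"fingers": 0,"slide": [0,0,18],"spin": 0},{"fingers": 0,"slide": [0,0,9],"spin": 0},{"fingers": 0,"slide": [0,0,0],"spin": 0},{"fingers": 0,"slide": [0,0,0],"spin": 0},{"fingers": 0.3,"slide": [0,0,0],"spin": 0}]'

```text
time_s: 15.52
position: [0.5544, -0.3379, 0.0165]
orientation: [-2.019, 2.406, -0.002]
wrist_force: [-0.1, -1.2, 0.4]
grip_width: 0.0257
```

>>> arm_command --deltas '[{"fingers": 0.6,"slide": [0,0,0],"spin": 0},{"fingers": 0.6,"slide": [0,0,0],"spin": 0},{"fingers": 0.6,"slide": [0,0,-30],"spin": 0},{"fingers": 0.6,"slide": [0,0,-45],"spin": 0},{"fingers": 0.6,"slide": [0,0,-45],"spin": 0},{"fingers": 0.6,"slide": [0,0,-40],"spin": 0},{"fingers": 0.6,"slide": [-40,0,0],"spin": 0},{"fingers": 0.6,"slide": [-45,0,0],"spin": 0}]'

```text
time_s: 16.52
position: [0.5686, -0.2537, 0.1761]
orientation: [-2.016, 2.408, -0.002]
wrist_force: [0.1, 0.7, -0.9]
grip_width: 0.0514
```

Run:
```python
from h import *
s,M,a=pose(); c=cams.camera("wrist"); W=pts(c,s); print(s["time_s"])
m=masks(c["color"]); blob(W,m["blue"]&(W[...,1]<-.2),"blue",.015,.1); blob(W,m["yellow"],"bar",0,.03)
go((563.8,60.1),200,80.4)
```

```text
16.525
blue 2303 [ 552.4 -337.3] [109.4  24.8] -10.2 z [0.023  0.027  0.0285]
bar 3745 [ 549. -419.] [234.   27.3] -9.5 z [0.0085 0.0115 0.0129]
pos [ 571.4 -245.8  174.9] yaw -99.7 tilt [ 0.     0.004 -1.   ] -> slide [-300.4   58.8  -23.9] spin -0.001 q7 -1.0
```

>>> arm_command --deltas '[{"fingers": 0.6,"slide": [-45,9,0],"spin": 0},{"fingers": 0.6,"slide": [-45,9,0],"spin": 0},{"fingers": 0.6,"slide": [-45,9,0],"spin": 0},{"fingers": 0.6,"slide": [-45,9,0],"spin": 0},{"fingers": 0.6,"slide": [-45,9,0],"spin": 0},{"fingers": 0.6,"slide": [-45,9,0],"spin": 0},{"fingers": 0.6,"slide": [-30,5,0],"spin": 0},{"fingers": 0.6,"slide": [0,0,0],"spin": 0}]'

```text
time_s: 17.58
position: [0.5627, 0.0551, 0.1751]
orientation: [2.025, -2.402, -0.001]
wrist_force: [-0.2, -0.2, 0.2]
grip_width: 0.0515
```

>>> arm_command --deltas '[{"fingers": 0.6,"slide": [0,0,0],"spin": 0},{"fingers": 0.6,"slide": [0,0,0],"spin": 0},{"fingers": 0.6,"slide": [0,0,0],"spin": 0}]'

```text
time_s: 17.95
position: [0.5627, 0.0509, 0.1754]
orientation: [-2.017, 2.408, 0.0]
wrist_force: [0.0, -0.3, 0.5]
grip_width: 0.0512
```

Run:
```python
from h import *
s,M,a=pose(); c=cams.camera("wrist"); W=pts(c,s); print(s["time_s"])
m=masks(c["color"]); blob(W,m["green"],"green",.075,.1);blob(W,m["red"],"red",.04,.06)
P=W[m["blue"]&(W[...,2]<.015)&(W[...,1]>-.16)]; print(rect(P))
go((563.8,60.1),72,80.4)
```

```text
17.95
green 3394 [563.5  61.3] [111.1  22.8] -9.5 z [0.0864 0.089  0.0903]
red 2307 [554.9   1. ] [95.4 23.9] 80.0 z [0.046  0.049  0.0503]
(array([555.2,   2.4]), array([296.9, 127.5]), 80.3)
pos [562.7  51.1 175.4] yaw -100.1 tilt [ 0.  0. -1.] -> slide [ -9.    0.5 103.4] spin -0.009 q7 -1.52
```

>>> arm_command --deltas '[{"fingers": 0.6,"slide": [-9.5,0.5,10],"spin": -0.007},{"fingers": 0.6,"slide": [0,0,35],"spin": 0},{"fingers": 0.6,"slide": [0,0,35],"spin": 0},{"fingers": 0.6,"slide": [0,0,22],"spin": 0},{"fingers": 0.6,"slide": [0,0,0],"spin": 0},{"fingers": 0.6,"slide": [0,0,0],"spin": 0},{"fingers": 0,"slide": [0,0,0],"spin": 0},{"fingers": 0,"slide": [0,0,0],"spin": 0}]'

```text
time_s: 19.0
position: [0.5645, 0.0616, 0.0743]
orientation: [-2.027, 2.398, -0.001]
wrist_force: [-0.1, 0.1, 3.9]
grip_width: 0.0231
```

>>> arm_command --deltas '[{"fingers": 0,"slide": [0,0,0],"spin": 0},{"fingers": 0,"slide": [0,0,0],"spin": 0}]'

```text
time_s: 19.25
position: [0.5645, 0.0616, 0.0743]
orientation: [-2.027, 2.398, -0.0]
wrist_force: [-1.0, 0.3, 6.6]
grip_width: 0.0236
```

Run:
```python
from h import *
s=pose()[0]; print(s["grip_width"],s["wrist_force"],s["time_s"])
go((567,-262),165,80.2)
```

```text
0.023576314770780264 [-1.02921485  0.26769896  6.60068273] 19.25
pos [564.5  61.6  74.3] yaw -99.6 tilt [ 0.001  0.001 -1.   ] -> slide [318.6 -56.5 -90.9] spin 0.004 q7 -1.45
```

>>> arm_command --deltas '[{"fingers": 0,"slide": [0,0,-15],"spin": 0},{"fingers": 0,"slide": [0,0,-35],"spin": 0},{"fingers": 0,"slide": [0,0,-40],"spin": 0},{"fingers": 0,"slide": [30,-5,-5],"spin": 0},{"fingers": 0,"slide": [45,-8,0],"spin": 0},{"fingers": 0,"slide": [45,-8,0],"spin": 0},{"fingers": 0,"slide": [45,-8,0],"spin": 0},{"fingers": 0,"slide": [45,-8,0],"spin": 0}]'

```text
time_s: 20.25
position: [0.5652, -0.1532, 0.1694]
orientation: [-2.027, 2.399, -0.001]
wrist_force: [-0.4, 1.1, -1.7]
grip_width: 0.0235
```

>>> arm_command --deltas '[{"fingers": 0,"slide": [45,-8,0],"spin": 0},{"fingers": 0,"slide": [40,-7,0],"spin": 0},{"fingers": 0,"slide": [24,-5,0],"spin": 0},{"fingers": 0,"slide": [0,0,0],"spin": 0},{"fingers": 0,"slide": [0,0,0],"spin": 0},{"fingers": 0,"slide": [0,0,0],"spin": 0}]'

```text
time_s: 21.0
position: [0.5673, -0.2612, 0.1685]
orientation: [-2.03, 2.397, 0.0]
wrist_force: [-0.0, 1.1, -1.2]
grip_width: 0.0235
```

Run:
```python
from h import *
s=pose()[0]; print(s["grip_width"],s["wrist_force"],s["time_s"])
go((567,-262),17,80.2)
```

```text
0.02348163956975502 [-0.01752424  1.07606118 -1.16946742] 21.0
pos [ 567.3 -261.2  168.5] yaw -99.5 tilt [ 0.     0.001 -1.   ] -> slide [9.000e-01 1.000e-01 1.515e+02] spin 0.005 q7 -0.97
```

>>> arm_command --deltas '[{"fingers": 0,"slide": [1,0,40],"spin": 0.005},{"fingers": 0,"slide": [0,0,45],"spin": 0},{"fingers": 0,"slide": [0,0,40],"spin": 0},{"fingers": 0,"slide": [0,0,18],"spin": 0},{"fingers": 0,"slide": [0,0,9],"spin": 0},{"fingers": 0,"slide": [0,0,0],"spin": 0},{"fingers": 0,"slide": [0,0,0],"spin": 0},{"fingers": 0.3,"slide": [0,0,0],"spin": 0}]'

```text
time_s: 22.0
position: [0.5672, -0.2639, 0.0174]
orientation: [-2.021, 2.404, -0.002]
wrist_force: [-1.2, -0.7, -0.5]
grip_width: 0.0256
```

>>> arm_command --deltas '[{"fingers": 0.6,"slide": [0,0,0],"spin": 0},{"fingers": 0.6,"slide": [0,0,0],"spin": 0},{"fingers": 0.6,"slide": [0,0,-30],"spin": 0},{"fingers": 0.6,"slide": [0,0,-45],"spin": 0},{"fingers": 0.6,"slide": [0,0,-45],"spin": 0},{"fingers": 0.6,"slide": [0,0,-45],"spin": 0},{"fingers": 0.6,"slide": [0,0,0],"spin": 0},{"fingers": 0.6,"slide": [0,0,0],"spin": 0}]'

```text
time_s: 23.0
position: [0.5665, -0.2633, 0.1809]
orientation: [-2.022, 2.404, 0.001]
wrist_force: [0.8, -0.3, -0.5]
grip_width: 0.0512
```

Run:
```python
from h import *
s,M,a=pose(); c=cams.camera("wrist"); W=pts(c,s); print(s["time_s"])
m=masks(c["color"]); blob(W,m["blue"]&(W[...,1]<-.2),"blue",.015,.1); blob(W,m["green"],"green",.015,.1)
go((555.2,2.3),180,-9.7)
```

```text
23.0
blue 2213 [ 553.2 -337.4] [106.8  24.8] -10.3 z [0.0237 0.027  0.0284]
green 2035 [ 565.6 -264.4] [110.9  21.6] -10.3 z [0.0249 0.027  0.0283]
pos [ 566.2 -263.1  180.3] yaw -99.9 tilt [-0.001  0.001 -1.   ] -> slide [-259.6   56.4    0.5] spin 1.568 q7 -0.98
```

>>> arm_command --deltas '[{"fingers": 0.6,"slide": [-37,8,0],"spin": 0},{"fingers": 0.6,"slide": [-37,8,0],"spin": 0},{"fingers": 0.6,"slide": [-37,8,0],"spin": 0},{"fingers": 0.6,"slide": [-37,8,0],"spin": 0},{"fingers": 0.6,"slide": [-37,8,0],"spin": 0},{"fingers": 0.6,"slide": [-37,8,0],"spin": 0},{"fingers": 0.6,"slide": [-37.6,8.4,0],"spin": 0},{"fingers": 0.6,"slide": [0,0,0],"spin": -0.174}]'

```text
time_s: 24.05
position: [0.555, 0.0062, 0.1796]
orientation: [2.231, -2.208, -0.002]
wrist_force: [-0.1, 0.1, -0.5]
grip_width: 0.0515
```

>>> arm_command --deltas '[{"fingers": 0.6,"slide": [0,0,0],"spin": -0.175},{"fingers": 0.6,"slide": [0,0,0],"spin": -0.175},{"fingers": 0.6,"slide": [0,0,0],"spin": -0.175},{"fingers": 0.6,"slide": [0,0,0],"spin": -0.175},{"fingers": 0.6,"slide": [0,0,0],"spin": -0.175},{"fingers": 0.6,"slide": [0,0,0],"spin": -0.175},{"fingers": 0.6,"slide": [0,0,0],"spin": -0.175},{"fingers": 0.6,"slide": [0,0,0],"spin": -0.175}]'

```text
time_s: 25.05
position: [0.5549, 0.0019, 0.1801]
orientation: [3.13, -0.257, -0.003]
wrist_force: [-0.8, -0.7, 0.9]
grip_width: 0.0512
```

>>> arm_command --deltas '[{"fingers": 0.6,"slide": [0,0,0],"spin": 0},{"fingers": 0.6,"slide": [0,0,0],"spin": 0},{"fingers": 0.6,"slide": [0,0,0],"spin": 0}]'

```text
time_s: 25.42
position: [0.5555, 0.0019, 0.181]
orientation: [3.13, -0.269, -0.001]
wrist_force: [-0.1, -0.1, 0.6]
grip_width: 0.0511
```

Run:
```python
from h import *
s,M,a=pose(); c=cams.camera("wrist"); W=pts(c,s); print(s["time_s"])
m=masks(c["color"]); blob(W,m["red"],"red",.04,.06)
go((555.2,2.3),35,-9.7);cv2.imwrite("pics/w5.png",c["color"])
```

```text
25.425
red 2437 [556.1   7. ] [106.3  22.8] 80.1 z [0.0469 0.0491 0.0504]
pos [555.6   1.9 181.2] yaw -9.8 tilt [-0. -0. -1.] -> slide [ -0.4  -0.4 146.2] spin -0.002 q7 -0.06
```

View pics/w5.png

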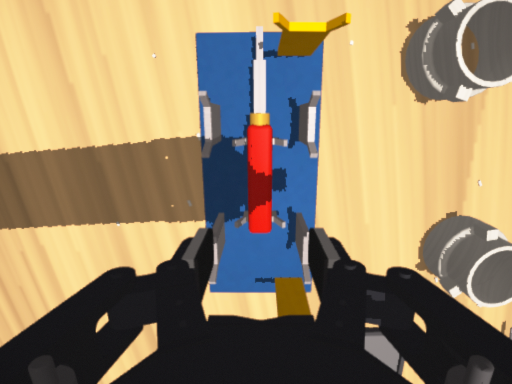

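Picture 7 shows the red handle clear at (260,178), centred between the lower forks and aligned with the tool.

>>> arm_command --deltas '[{"fingers": 0.6,"slide": [0,-3.5,15],"spin": 0},{"fingers": 0.6,"slide": [0,0,40],"spin": 0},{"fingers": 0.6,"slide": [0,0,40],"spin": 0},{"fingers": 0.6,"slide": [0,0,30],"spin": 0},{"fingers": 0.6,"slide": [0,0,21],"spin": 0},{"fingers": 0.6,"slide": [0,0,0],"spin": 0},{"fingers": 0,"slide": [0,0,0],"spin": 0},{"fingers": 0,"slide": [0,0,0],"spin": 0}]'

```text
time_s: 26.48
position: [0.5572, 0.0054, 0.0366]
orientation: [-3.13, 0.266, -0.003]
wrist_force: [-0.5, -0.4, 2.3]
grip_width: 0.0234
```

>>> arm_command --deltas '[{"fingers": 0,"slide": [0,0,0],"spin": 0},{"fingers": 0,"slide": [0,0,0],"spin": 0}]'

```text
time_s: 26.72
position: [0.5572, 0.0053, 0.0366]
orientation: [-3.129, 0.266, -0.003]
wrist_force: [-0.2, -0.9, 6.5]
grip_width: 0.0233
```

Run:
```python
from h import *
s=pose()[0]; print(s["grip_width"],s["wrist_force"],s["time_s"])
go((541,331),185,73)
```

```text
0.023323835891569708 [-0.21044451 -0.87049623  6.53161114] 26.725
pos [557.2   5.3  36.6] yaw -9.7 tilt [ 0.002  0.001 -1.   ] -> slide [ -70.6 -318.4 -148.3] spin -1.444 q7 0.08
```

>>> arm_command --deltas '[{"fingers": 0,"slide": [0,0,-10],"spin": 0},{"fingers": 0,"slide": [0,0,-30],"spin": 0},{"fingers": 0,"slide": [0,0,-45],"spin": 0},{"fingers": 0,"slide": [0,0,-45],"spin": 0},{"fingers": 0,"slide": [-4,-18,-18],"spin": 0},{"fingers": 0,"slide": [-9.5,-43,0],"spin": 0},{"fingers": 0,"slide": [-9.5,-43,0],"spin": 0},{"fingers": 0,"slide": [-9.5,-43,0],"spin": 0}]'

```text
time_s: 27.72
position: [0.5486, 0.1569, 0.184]
orientation: [-3.13, 0.266, -0.0]
wrist_force: [0.9, -1.1, -1.0]
grip_width: 0.0232
```

>>> arm_command --deltas '[{"fingers": 0,"slide": [-9.5,-43,0],"spin": 0},{"fingers": 0,"slide": [-9.5,-43,0],"spin": 0},{"fingers": 0,"slide": [-9.5,-43,0],"spin": 0},{"fingers": 0,"slide": [-9.5,-42.5,0],"spin": 0},{"fingers": 0,"slide": [0,0,0],"spin": -0.18},{"fingers": 0,"slide": [0,0,0],"spin": -0.18},{"fingers": 0,"slide": [0,0,0],"spin": -0.18},{"fingers": 0,"slide": [0,0,0],"spin": -0.18}]'

```text
time_s: 28.72
position: [0.5403, 0.3309, 0.1838]
orientation: [3.021, 0.863, 0.0]
wrist_force: [-0.8, -0.2, -0.6]
grip_width: 0.0232
```

>>> arm_command --deltas '[{"fingers": 0,"slide": [0,0,0],"spin": -0.18},{"fingers": 0,"slide": [0,0,0],"spin": -0.18},{"fingers": 0,"slide": [0,0,0],"spin": -0.18},{"fingers": 0,"slide": [0,0,0],"spin": -0.18},{"fingers": 0,"slide": [0,0,0],"spin": 0},{"fingers": 0,"slide": [0,0,0],"spin": 0},{"fingers": 0,"slide": [0,0,0],"spin": 0}]'

```text
time_s: 29.6
position: [0.5404, 0.3311, 0.1834]
orientation: [2.531, 1.861, -0.0]
wrist_force: [0.1, 0.8, -1.7]
grip_width: 0.0227
```

Run:
```python
from h import *
s,M,a=pose(); c=cams.camera("wrist"); W=pts(c,s); print(s["time_s"],s["grip_width"])
m=masks(c["color"]); z=W[...,2]; x=W[...,0]; y=W[...,1]
P=W[(c["color"].max(-1)<40)&(abs(z)<.012)&(y>.15)&(x>.3)]; print("mat",len(P),rect(P))
o=m["orange"]&(z>.008)&(z<.06)
nl,l,st,_=cv2.connectedComponentsWithStats(o.astype(np.uint8),connectivity=8)
for i in range(1,nl):
    if st[i,4]>40: print("orange",rect(W[l==i]),st[i],np.nanpercentile(W[l==i][:,2],[5,95]).round(3))
blob(W,m["red"],"red",.1,.2)
go((541,331),37.5,73); cv2.imwrite("pics/w6.png",c["color"]); np.savez("/tmp/w6.npz",W=W,c=c["color"])
```

```text
29.6 0.022662635568596722
mat 8637 (array([529.3, 334.2]), array([260. , 161.3]), -15.3)
orange (array([505.8, 366.8]), array([6.5, 4.9]), 73.6) [281 138   8   6  41] [0.037 0.044]
red 8364 [531.2 335.3] [91.1 24.6] -17.2 z [0.1937 0.1959 0.197 ]
pos [540.4 331.1 183.4] yaw 72.7 tilt [ 0. -0. -1.] -> slide [1.000e-01 6.000e-01 1.459e+02] spin -0.005 q7 0.79
```

View pics/w6.png

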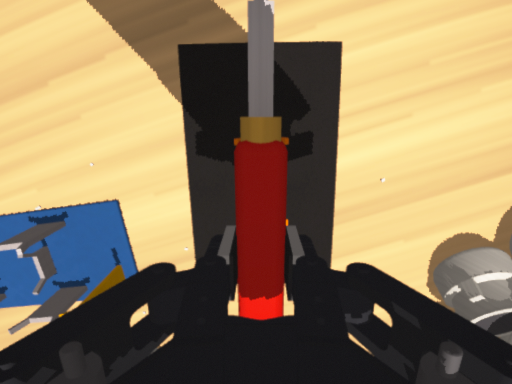

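Picture 8: the scraper hangs over the mat. Two fork tips show at about (238,141) and (285,141), symmetric about the handle, and one more at (287,222). I'll pin down the rest from its tips and edges.

Run:
```python
from h import *
d=np.load("/tmp/w6.npz"); W=d["W"]; c=d["c"]; z=W[...,2]; hsv=cv2.cvtColor(c,cv2.COLOR_BGR2HSV).astype(int)
o=(hsv[...,0]>7)&(hsv[...,0]<20)&(hsv[...,1]>150)&(z>.02)&(z<.06)
nl,l,st,cc=cv2.connectedComponentsWithStats(o.astype(np.uint8))
for i in range(1,nl):
    if st[i,4]>=4 and cc[i][1]<260: print("tip",cc[i].round(),st[i,4],(W[l==i].mean(0)*1000).round(1))
th=np.radians(-17); e=np.array([np.cos(th),np.sin(th)]); n=np.array([-e[1],e[0]])
mat=(c.max(-1)<60)&(abs(z)<.012)
P=W[...,:2]*1000; A=P@e; N=P@n
L=[];Rr=[]
for r in range(60,225,5):
    q=np.where(mat[r,150:380])[0]+150
    if len(q)>20: L.append(P[r,q[0]]);Rr.append(P[r,q[-1]])
L=np.array(L);Rr=np.array(Rr); T=[]
for u in range(195,330,5):
    q=np.where(mat[30:90,u])[0]
    if len(q): T.append(P[30+q[0],u])
T=np.array(T)
for nm,Q in(("L",L),("R",Rr),("T",T)):
    vx,vy,x0,y0=cv2.fitLine(Q.astype(np.float32),cv2.DIST_HUBER,0,.01,.01).ravel(); print(nm,np.degrees(np.arctan2(vy,vx)).round(2),x0.round(1),y0.round(1),"e,n:",np.median(Q@e).round(1),np.median(Q@n).round(1))
print("cand centre e,n",np.array([541,331])@e,np.array([541,331])@n)
```

```text
tip [236. 141.] 31 [492.4 321.9  42.1]
tip [285. 140.] 44 [505.9 367.1  41.6]
tip [286. 221.] 13 [586.5 345.5  41.8]
L -15.82 490.8 261.0 e,n: 378.3 393.4
R -16.68 554.0 414.5 e,n: 379.3 558.1
T 72.92 410.7 383.7 e,n: 280.5 475.2
cand centre e,n 420.5858387127763 474.70996647876535
```

>>> arm_command --deltas '[{"fingers": 0,"slide": [0.4,0,20],"spin": -0.014},{"fingers": 0,"slide": [0,0,40],"spin": 0},{"fingers": 0,"slide": [0,0,35],"spin": 0},{"fingers": 0,"slide": [0,0,20],"spin": 0},{"fingers": 0,"slide": [0,0,14],"spin": 0},{"fingers": 0,"slide": [0,0,8],"spin": 0},{"fingers": 0,"slide": [0,0,8],"spin": 0},{"fingers": 0,"slide": [0,0,0],"spin": 0}]'

```text
time_s: 30.65
position: [0.5405, 0.3315, 0.0382]
orientation: [-2.516, -1.882, 0.0]
wrist_force: [-0.3, -1.0, -1.7]
grip_width: 0.023
```

Run:
```python
from h import *
s=pose()[0]; print(s["grip_width"],s["wrist_force"],s["time_s"])
go((540.4,331.1),37.5,73.6)
```

```text
0.023036306356511514 [-0.28811777 -1.04540116 -1.69751774] 30.65
pos [540.5 331.5  38.2] yaw 73.6 tilt [-0. -0. -1.] -> slide [-0.4 -0.   0.7] spin -0.0 q7 0.86
```

>>> arm_command --deltas '[{"fingers": 0,"slide": [0,0,1],"spin": 0},{"fingers": 0.3,"slide": [0,0,0],"spin": 0},{"fingers": 0.6,"slide": [0,0,0],"spin": 0},{"fingers": 0.6,"slide": [0,0,0],"spin": 0},{"fingers": 0.6,"slide": [0,0,-30],"spin": 0},{"fingers": 0.6,"slide": [0,0,-45],"spin": 0},{"fingers": 0.6,"slide": [0,0,-45],"spin": 0},{"fingers": 0.6,"slide": [0,0,-35],"spin": 0}]'

```text
time_s: 31.65
position: [0.5409, 0.3316, 0.1946]
orientation: [-2.516, -1.882, -0.003]
wrist_force: [0.7, 0.8, -0.2]
grip_width: 0.0515
```

>>> arm_command --deltas '[{"fingers": 0.6,"slide": [0,0,0],"spin": 0},{"fingers": 0.6,"slide": [0,0,0],"spin": 0},{"fingers": 0.6,"slide": [0,0,0],"spin": 0}]'

```text
time_s: 32.02
position: [0.54, 0.3312, 0.191]
orientation: [2.515, 1.882, -0.003]
wrist_force: [0.2, -0.9, -1.3]
grip_width: 0.051
```

Run:
```python
from h import *
s,M,a=pose(); c=cams.camera("wrist"); W=pts(c,s); print(s["time_s"])
m=masks(c["color"]); blob(W,m["red"],"red",.035,.06)
z=W[...,2]; o=m["orange"]&(z>.02)&(z<.06)
nl,l,st,cc=cv2.connectedComponentsWithStats(o.astype(np.uint8))
for i in range(1,nl):
    if st[i,4]>=8: print("orange",cc[i].round(),st[i,4],(np.nanmean(W[l==i],0)*1000).round(1))
go((553,-337.4),185,79.8); cv2.imwrite("pics/w7.png",c["color"])
```

```text
32.025
red 2231 [540.4 332.9] [105.5  22.8] -16.9 z [0.0469 0.0491 0.0504]
orange [261. 129.] 24 [487.5 347.2  44.6]
orange [281. 140.] 83 [504.9 363.4  34.9]
orange [242. 140.] 74 [493.8 325.8  35.7]
orange [244. 217.] 92 [573.4 302.8  33.8]
orange [279. 217.] 94 [584.3 339.6  33.5]
pos [540.  331.2 191.1] yaw 73.6 tilt [-0.002 -0.001 -1.   ] -> slide [-637.7  201.2    6.9] spin -0.108 q7 0.8
```

View pics/w7.png

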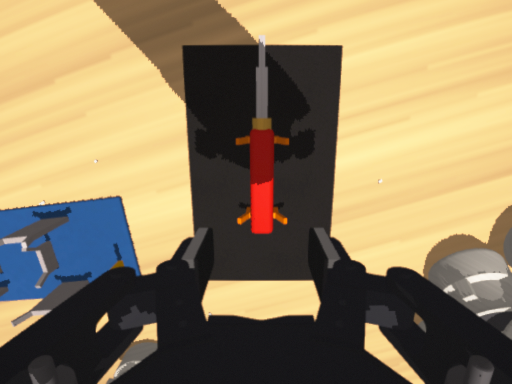

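The scraper is seated (picture 9: handle at (261,180), fork tips symmetric on both sides). It measures (540.4,332.9) against a fork mean of (539.1,332.9), with its top at about 0.049–0.050. Next I turn the wrist half way and return to the tray.

>>> arm_command --deltas '[{"fingers": 0.6,"slide": [0,0,0],"spin": 0.178},{"fingers": 0.6,"slide": [0,0,0],"spin": 0.178},{"fingers": 0.6,"slide": [0,0,0],"spin": 0.178},{"fingers": 0.6,"slide": [0,0,0],"spin": 0.178},{"fingers": 0.6,"slide": [0,0,0],"spin": 0.178},{"fingers": 0.6,"slide": [0,0,0],"spin": 0.178},{"fingers": 0.6,"slide": [0,0,0],"spin": 0.178},{"fingers": 0.6,"slide": [0,0,0],"spin": 0.178}]'

```text
time_s: 33.08
position: [0.5403, 0.3313, 0.1915]
orientation: [3.132, -0.228, -0.001]
wrist_force: [0.1, 0.0, -0.3]
grip_width: 0.0514
```

>>> arm_command --deltas '[{"fingers": 0.6,"slide": [0,0,0],"spin": 0.178},{"fingers": 0.6,"slide": [0,0,0],"spin": 0.178},{"fingers": 0.6,"slide": [0,0,0],"spin": 0.178},{"fingers": 0.6,"slide": [0,0,0],"spin": 0.178},{"fingers": 0.6,"slide": [0,0,0],"spin": 0.178},{"fingers": 0.6,"slide": [0,0,0],"spin": 0.178},{"fingers": 0.6,"slide": [0,0,0],"spin": 0.178},{"fingers": 0.6,"slide": [0,0,0],"spin": 0.178}]'

```text
time_s: 34.08
position: [0.5403, 0.3314, 0.1916]
orientation: [2.222, -2.219, 0.0]
wrist_force: [-0.3, 0.1, 0.9]
grip_width: 0.0513
```

>>> arm_command --deltas '[{"fingers": 0.6,"slide": [0,0,0],"spin": 0.178},{"fingers": 0.6,"slide": [0,0,0],"spin": 0},{"fingers": 0.6,"slide": [41,-8,0],"spin": 0},{"fingers": 0.6,"slide": [41,-8,0],"spin": 0},{"fingers": 0.6,"slide": [41,-8,0],"spin": 0},{"fingers": 0.6,"slide": [41,-8,0],"spin": 0},{"fingers": 0.6,"slide": [41,-8,0],"spin": 0},{"fingers": 0.6,"slide": [41,-8,0],"spin": 0}]'

```text
time_s: 35.08
position: [0.5459, 0.0795, 0.1921]
orientation: [2.03, -2.397, -0.0]
wrist_force: [0.1, -0.1, 0.0]
grip_width: 0.0514
```

>>> arm_command --deltas '[{"fingers": 0.6,"slide": [41,-8,0],"spin": 0},{"fingers": 0.6,"slide": [41,-8,0],"spin": 0},{"fingers": 0.6,"slide": [41,-8,0],"spin": 0},{"fingers": 0.6,"slide": [41,-8,0],"spin": 0},{"fingers": 0.6,"slide": [41,-8,0],"spin": 0},{"fingers": 0.6,"slide": [41,-8,0],"spin": 0},{"fingers": 0.6,"slide": [41,-8,0],"spin": 0},{"fingers": 0.6,"slide": [41,-8,0],"spin": 0}]'

```text
time_s: 36.08
position: [0.5534, -0.2544, 0.192]
orientation: [2.03, -2.397, -0.0]
wrist_force: [-0.1, 0.9, 0.9]
grip_width: 0.0512
```

Run:
```python
from h import *
s=pose()[0]; print(s["time_s"])
go((553,-337.4),13,79.8)
```

```text
36.075
pos [ 553.4 -254.4  192. ] yaw -99.5 tilt [-0.  0. -1.] -> slide [ 81.9 -13.4 179. ] spin 0.013 q7 -1.01
```

>>> arm_command --deltas '[{"fingers": 0.6,"slide": [40,-6.5,0],"spin": 0.013},{"fingers": 0.6,"slide": [38,-6.5,0],"spin": 0},{"fingers": 0.6,"slide": [0,0,40],"spin": 0},{"fingers": 0.6,"slide": [0,0,30],"spin": 0},{"fingers": 0.6,"slide": [0,0,0],"spin": 0},{"fingers": 0.6,"slide": [0,0,0],"spin": 0},{"fingers": 0.6,"slide": [0,0,0],"spin": 0},{"fingers": 0.6,"slide": [0,0,0],"spin": 0}]'

```text
time_s: 37.08
position: [0.553, -0.3324, 0.1233]
orientation: [-2.009, 2.414, -0.002]
wrist_force: [0.6, 0.4, 0.2]
grip_width: 0.0512
```

Run:
```python
from h import *
s,M,a=pose(); c=cams.camera("wrist"); W=pts(c,s); print(s["time_s"])
m=masks(c["color"]); blob(W,m["blue"]&(W[...,1]<-.2),"blue",.018,.1); blob(W,m["green"],"green",.018,.1); blob(W,m["yellow"],"bar",.0,.03)
go((553,-337.4),13,79.8)
```

```text
37.075
blue 3157 [ 551.8 -337.6] [110.   22.9] -10.8 z [0.0247 0.027  0.0282]
green 2917 [ 568.7 -265. ] [105.4  21.7] -10.2 z [0.0226 0.027  0.0283]
bar 4371 [ 565.7 -421.1] [204.9  24.7] -9.3 z [0.0095 0.0114 0.0127]
pos [ 552.9 -332.3  123.1] yaw -100.5 tilt [ 0.001 -0.    -1.   ] -> slide [  4.9  -0.9 110.1] spin -0.005 q7 -0.86
```

>>> arm_command --deltas '[{"fingers": 0.6,"slide": [5,-0.4,30],"spin": 0.003},{"fingers": 0.6,"slide": [0,0,40],"spin": 0},{"fingers": 0.6,"slide": [0,0,25],"spin": 0},{"fingers": 0.6,"slide": [0,0,13],"spin": 0},{"fingers": 0.6,"slide": [0,0,0],"spin": 0},{"fingers": 0.6,"slide": [0,0,0],"spin": 0},{"fingers": 0,"slide": [0,0,0],"spin": 0},{"fingers": 0,"slide": [0,0,0],"spin": 0}]'

```text
time_s: 38.12
position: [0.5526, -0.3376, 0.0153]
orientation: [-2.004, 2.418, -0.002]
wrist_force: [-0.1, -0.4, 5.1]
grip_width: 0.0231
```

>>> arm_command --deltas '[{"fingers": 0,"slide": [0,0,0],"spin": 0},{"fingers": 0,"slide": [0,0,0],"spin": 0}]'

```text
time_s: 38.38
position: [0.5526, -0.3376, 0.0153]
orientation: [-2.004, 2.418, -0.002]
wrist_force: [-1.2, 0.1, 6.1]
grip_width: 0.0231
```

Run:
```python
from h import *
s=pose()[0]; print(s["grip_width"],s["wrist_force"],s["time_s"])
go((545,-57),170,80.3)
```

```text
0.023146290452338923 [-1.21457374  0.14191971  6.10096577] 38.375
pos [ 552.6 -337.6   15.3] yaw -100.7 tilt [ 0.001 -0.    -1.   ] -> slide [-274.3   59.3 -154.8] spin -0.017 q7 -0.79
```

>>> arm_command --deltas '[{"fingers": 0,"slide": [0,0,-20],"spin": 0},{"fingers": 0,"slide": [0,0,-45],"spin": 0},{"fingers": 0,"slide": [0,0,-45],"spin": 0},{"fingers": 0,"slide": [0,0,-45],"spin": 0},{"fingers": 0,"slide": [-34,7,0],"spin": 0},{"fingers": 0,"slide": [-40,9,0],"spin": 0},{"fingers": 0,"slide": [-40,9,0],"spin": 0},{"fingers": 0,"slide": [-40,9,0],"spin": 0}]'

```text
time_s: 39.38
position: [0.5468, -0.1785, 0.1702]
orientation: [-2.004, 2.419, 0.0]
wrist_force: [0.8, 0.2, -0.6]
grip_width: 0.0231
```

>>> arm_command --deltas '[{"fingers": 0,"slide": [-40,9,0],"spin": 0},{"fingers": 0,"slide": [-40,8,0],"spin": 0},{"fingers": 0,"slide": [-40,8,0],"spin": -0.017},{"fingers": 0,"slide": [0,0,0],"spin": 0},{"fingers": 0,"slide": [0,0,0],"spin": 0},{"fingers": 0,"slide": [0,0,0],"spin": 0},{"fingers": 0,"slide": [0,0,0],"spin": 0}]'

```text
time_s: 40.25
position: [0.5448, -0.0582, 0.1695]
orientation: [2.023, -2.404, 0.0]
wrist_force: [-0.5, -0.1, -1.9]
grip_width: 0.0231
```

Run:
```python
from h import *
s,M,a=pose(); c=cams.camera("wrist"); W=pts(c,s); print(s["time_s"],s["grip_width"])
m=masks(c["color"]); z=W[...,2]; blob(W,m["blue"],"held",.15,.22)
P=W[m["blue"]&(z<.015)&(z>-.005)&(W[...,1]<.17)&(W[...,1]>-.16)]; print("base",rect(P))
go((545,-57),79,80.3); cv2.imwrite("pics/w8.png",c["color"])
```

```text
40.25 0.023085001842745034
held 8373 [554.5 -60.3] [91.7 24.9] -9.5 z [0.1787 0.1812 0.1824]
base (array([524.6,   7.8]), array([297.2, 189.5]), 80.2)
pos [544.8 -58.  169.4] yaw -99.8 tilt [-0. -0. -1.] -> slide [-1.1 -0.1 90.4] spin -0.002 q7 -1.39
```

View pics/w8.png

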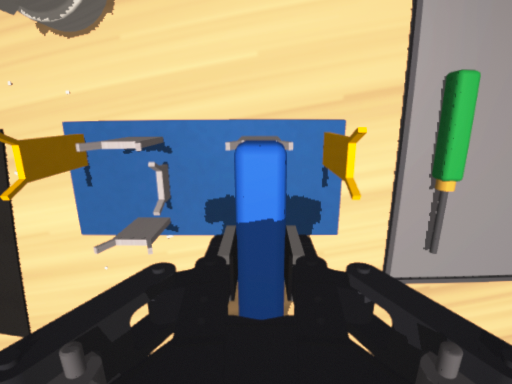

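Picture 10: the handle (260) sits midway between its far fork prongs at (228,145) and (292,145). Lowering the blue file.

>>> arm_command --deltas '[{"fingers": 0,"slide": [-0.8,0,30],"spin": 0},{"fingers": 0,"slide": [0,0,30],"spin": 0},{"fingers": 0,"slide": [0,0,15],"spin": 0},{"fingers": 0,"slide": [0,0,8],"spin": 0},{"fingers": 0,"slide": [0,0,8],"spin": 0},{"fingers": 0,"slide": [0,0,0],"spin": 0},{"fingers": 0,"slide": [0,0,0],"spin": 0}]'

```text
time_s: 41.18
position: [0.5454, -0.0563, 0.0788]
orientation: [-2.025, 2.401, -0.001]
wrist_force: [-0.3, -0.1, -0.9]
grip_width: 0.0232
```

Run:
```python
from h import *
s=pose()[0]; print(s["grip_width"],s["wrist_force"],s["time_s"])
go((545,-57),78,80.3)
```

```text
0.02321317984716845 [-0.27666091 -0.14458993 -0.94866377] 41.175
pos [545.4 -56.3  78.8] yaw -99.7 tilt [ 0.001  0.    -1.   ] -> slide [0.8 0.2 0.8] spin -0.0 q7 -1.29
```

>>> arm_command --deltas '[{"fingers": 0,"slide": [0.5,0,1],"spin": 0},{"fingers": 0.3,"slide": [0,0,0],"spin": 0},{"fingers": 0.6,"slide": [0,0,0],"spin": 0},{"fingers": 0.6,"slide": [0,0,0],"spin": 0},{"fingers": 0.6,"slide": [0,0,-25],"spin": 0},{"fingers": 0.6,"slide": [0,0,-40],"spin": 0},{"fingers": 0.6,"slide": [0,0,-40],"spin": 0},{"fingers": 0.6,"slide": [20,-6,0],"spin": 0}]'

```text
time_s: 42.18
position: [0.5494, -0.0761, 0.185]
orientation: [-2.027, 2.395, -0.003]
wrist_force: [0.4, -0.8, -1.0]
grip_width: 0.0511
```

>>> arm_command --deltas '[{"fingers": 0.6,"slide": [40,-11,0],"spin": 0},{"fingers": 0.6,"slide": [45,-12,0],"spin": 0},{"fingers": 0.6,"slide": [45,-12,0],"spin": 0},{"fingers": 0.6,"slide": [45,-13,0],"spin": 0},{"fingers": 0.6,"slide": [7,-2,30],"spin": 0},{"fingers": 0.6,"slide": [0,0,30],"spin": 0},{"fingers": 0.6,"slide": [0,0,0],"spin": 0},{"fingers": 0.6,"slide": [0,0,0],"spin": 0}]'

```text
time_s: 43.18
position: [0.5665, -0.2655, 0.1235]
orientation: [-2.025, 2.401, -0.002]
wrist_force: [-0.5, -1.0, 0.7]
grip_width: 0.0513
```

>>> arm_command --deltas '[{"fingers": 0.6,"slide": [0,0,0],"spin": 0},{"fingers": 0.6,"slide": [0,0,0],"spin": 0}]'

```text
time_s: 43.42
position: [0.5665, -0.2653, 0.1233]
orientation: [-2.025, 2.401, -0.002]
wrist_force: [0.5, -0.3, -0.1]
grip_width: 0.051
```

Run:
```python
from h import *
s,M,a=pose(); c=cams.camera("wrist"); W=pts(c,s); print(s["time_s"])
m=masks(c["color"]); blob(W,m["green"],"green",.015,.1); blob(W,m["blue"]&(W[...,1]<0),"blue",.05,.12)
go((567,-264.7),14,79.8)
```

```text
43.425
green 3105 [ 565.8 -264.1] [111.6  22.3] -10.4 z [0.0248 0.027  0.0282]
blue 2465 [546.6 -65.1] [102.   20.2] -16.8 z [0.0687 0.0786 0.089 ]
pos [ 566.4 -265.3  123.1] yaw -99.7 tilt [ 0.001 -0.    -1.   ] -> slide [ -0.7  -0.4 109.1] spin 0.009 q7 -0.96
```

>>> arm_command --deltas '[{"fingers": 0.6,"slide": [-0.9,0.5,30],"spin": 0.01},{"fingers": 0.6,"slide": [0,0,40],"spin": 0},{"fingers": 0.6,"slide": [0,0,25],"spin": 0},{"fingers": 0.6,"slide": [0,0,13],"spin": 0},{"fingers": 0.6,"slide": [0,0,0],"spin": 0},{"fingers": 0.6,"slide": [0,0,0],"spin": 0},{"fingers": 0,"slide": [0,0,0],"spin": 0},{"fingers": 0,"slide": [0,0,0],"spin": 0}]'

```text
time_s: 44.48
position: [0.5663, -0.2646, 0.0153]
orientation: [-2.013, 2.411, -0.002]
wrist_force: [-0.2, 0.4, 5.2]
grip_width: 0.0231
```

>>> arm_command --deltas '[{"fingers": 0,"slide": [0,0,0],"spin": 0},{"fingers": 0,"slide": [0,0,0],"spin": 0}]'

```text
time_s: 44.72
position: [0.5663, -0.2646, 0.0153]
orientation: [-2.013, 2.411, -0.002]
wrist_force: [-0.7, -0.3, 6.9]
grip_width: 0.0235
```

Run:
```python
from h import *
s=pose()[0]; print(s["grip_width"],s["wrist_force"],s["time_s"])
go((564,61),180,80.3)
```

```text
0.023517202101915855 [-0.66376256 -0.25935373  6.87730567] 44.725
pos [ 566.3 -264.6   15.3] yaw -100.3 tilt [ 0.001 -0.    -1.   ] -> slide [-320.    60.2 -164.8] spin -0.01 q7 -0.89
```

>>> arm_command --deltas '[{"fingers": 0,"slide": [0,0,-25],"spin": 0},{"fingers": 0,"slide": [0,0,-45],"spin": 0},{"fingers": 0,"slide": [0,0,-45],"spin": 0},{"fingers": 0,"slide": [0,0,-45],"spin": 0},{"fingers": 0,"slide": [-35,7,-5],"spin": 0},{"fingers": 0,"slide": [-41,8,0],"spin": 0},{"fingers": 0,"slide": [-41,8,0],"spin": 0},{"fingers": 0,"slide": [-41,8,0],"spin": 0}]'

```text
time_s: 45.72
position: [0.5632, -0.102, 0.1794]
orientation: [-2.013, 2.412, 0.0]
wrist_force: [0.7, -0.1, -0.3]
grip_width: 0.0231
```

>>> arm_command --deltas '[{"fingers": 0,"slide": [-41,8,0],"spin": 0},{"fingers": 0,"slide": [-41,7,0],"spin": 0},{"fingers": 0,"slide": [-40,7,0],"spin": 0},{"fingers": 0,"slide": [-40,7,0],"spin": -0.01},{"fingers": 0,"slide": [0,0,0],"spin": 0},{"fingers": 0,"slide": [0,0,0],"spin": 0},{"fingers": 0,"slide": [0,0,0],"spin": 0},{"fingers": 0,"slide": [0,0,0],"spin": 0}]'

```text
time_s: 46.72
position: [0.5638, 0.0601, 0.1794]
orientation: [-2.023, 2.403, -0.0]
wrist_force: [0.7, -0.2, 0.1]
grip_width: 0.0232
```

Run:
```python
from h import *
s,M,a=pose(); c=cams.camera("wrist"); W=pts(c,s); print(s["time_s"],s["grip_width"])
m=masks(c["color"]); blob(W,m["green"],"held",.15,.22); blob(W,m["blue"],"blue",.082,.1)
go((564,61),78,80.3); cv2.imwrite("pics/w9.png",c["color"])
```

```text
46.725 0.023223257730643453
held 8389 [574.7  57.7] [91.  24.8] -10.2 z [0.1889 0.1912 0.1923]
blue 3404 [546.  -56.2] [108.3  24.2] -9.1 z [0.0858 0.0891 0.0904]
pos [563.8  60.3 179.4] yaw -99.8 tilt [ 0.  0. -1.] -> slide [-7.000e-01 -1.000e-01  1.014e+02] spin -0.002 q7 -1.58
```

View pics/w9.png

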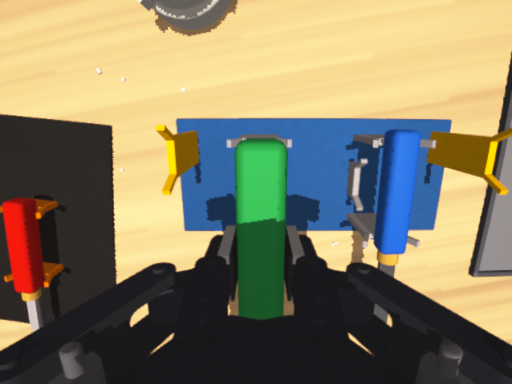

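Picture 11: the green file is centred (261) over its fork (prongs at 230 and 291). Blue is seated at (546.0,-56.2), about 1.6 mm from its start, with its top at 0.089. Lowering green.

>>> arm_command --deltas '[{"fingers": 0,"slide": [-0.6,0,30],"spin": 0},{"fingers": 0,"slide": [0,0,35],"spin": 0},{"fingers": 0,"slide": [0,0,20],"spin": 0},{"fingers": 0,"slide": [0,0,9],"spin": 0},{"fingers": 0,"slide": [0,0,8],"spin": 0},{"fingers": 0,"slide": [0,0,0],"spin": 0},{"fingers": 0,"slide": [0,0,0],"spin": 0}]'

```text
time_s: 47.65
position: [0.5643, 0.0619, 0.0778]
orientation: [-2.025, 2.401, -0.0]
wrist_force: [-0.6, -0.7, -0.7]
grip_width: 0.0231
```

Run:
```python
from h import *
s=pose()[0]; print(s["grip_width"],s["wrist_force"],s["time_s"])
go((564,61),78,80.3)
```

```text
0.02312725213130883 [-0.6288189  -0.6796285  -0.68366574] 47.65
pos [564.3  61.9  77.8] yaw -99.7 tilt [ 0.001  0.    -1.   ] -> slide [ 0.9  0.1 -0.2] spin -0.0 q7 -1.49
```

>>> arm_command --deltas '[{"fingers": 0.3,"slide": [0.5,0,0],"spin": 0},{"fingers": 0.6,"slide": [0,0,0],"spin": 0},{"fingers": 0.6,"slide": [0,0,0],"spin": 0},{"fingers": 0.6,"slide": [0,0,-25],"spin": 0},{"fingers": 0.6,"slide": [0,0,-45],"spin": 0},{"fingers": 0.6,"slide": [0,0,-45],"spin": 0},{"fingers": 0.6,"slide": [0,0,0],"spin": 0},{"fingers": 0.6,"slide": [0,0,0],"spin": 0}]'

```text
time_s: 48.65
position: [0.5636, 0.0616, 0.1919]
orientation: [-2.026, 2.401, 0.001]
wrist_force: [-0.1, -0.4, -0.3]
grip_width: 0.0514
```

Run:
```python
from h import *
s,M,a=pose(); c=cams.camera("wrist"); W=pts(c,s); print(s["time_s"])
m=masks(c["color"]); blob(W,m["green"],"green",.082,.1); blob(W,m["blue"],"blue",.082,.1)
go((524,-412.7),190,80.3)
```

```text
48.65
green 3010 [564.7  61.7] [109.7  22.8] -9.8 z [0.0866 0.089  0.0903]
blue 3077 [546.2 -55.8] [108.1  23.6] -9.9 z [0.0858 0.0891 0.0904]
pos [563.3  61.5 191.4] yaw -99.7 tilt [-0.001 -0.    -1.   ] -> slide [474.  -41.2   1.5] spin -0.0 q7 -1.59
```

>>> arm_command --deltas '[{"fingers": 0.6,"slide": [40,-4,0],"spin": 0},{"fingers": 0.6,"slide": [45,-4,0],"spin": 0},{"fingers": 0.6,"slide": [45,-4,0],"spin": 0},{"fingers": 0.6,"slide": [45,-4,0],"spin": 0},{"fingers": 0.6,"slide": [45,-4,0],"spin": 0},{"fingers": 0.6,"slide": [45,-4,0],"spin": 0},{"fingers": 0.6,"slide": [45,-4,0],"spin": 0},{"fingers": 0.6,"slide": [45,-3,0],"spin": 0}]'

```text
time_s: 49.7
position: [0.5338, -0.2949, 0.1909]
orientation: [2.025, -2.401, -0.003]
wrist_force: [0.8, 0.3, 0.7]
grip_width: 0.0511
```

>>> arm_command --deltas '[{"fingers": 0.6,"slide": [45,-3,0],"spin": 0},{"fingers": 0.6,"slide": [45,-3,0],"spin": 0},{"fingers": 0.6,"slide": [30,-3,20],"spin": 0},{"fingers": 0.6,"slide": [0,0,20],"spin": 0},{"fingers": 0.6,"slide": [0,0,0],"spin": 0},{"fingers": 0.6,"slide": [0,0,0],"spin": 0},{"fingers": 0.6,"slide": [0,0,0],"spin": 0},{"fingers": 0.6,"slide": [0,0,0],"spin": 0}]'

```text
time_s: 50.7
position: [0.5237, -0.4132, 0.153]
orientation: [-2.026, 2.4, -0.001]
wrist_force: [-0.2, 0.1, -0.6]
grip_width: 0.0513
```

Run:
```python
from h import *
s,M,a=pose(); c=cams.camera("wrist"); W=pts(c,s); v=np.arange(384)[:,None]<300; print(s["time_s"])
m=masks(c["color"]); blob(W,m["yellow"]&(W[...,1]<-.3),"bar",.0,.02); blob(W,v&(W[...,1]<-.35)&(W[...,0]<.6),"grip",.03,.06)
go((524,-412.7),26,80.3)
```

```text
50.7
bar 4837 [ 519.8 -413. ] [296.6  20.2] -9.4 z [0.0041 0.0114 0.0126]
grip 496 [ 524.1 -412.9] [33.4 12.1] -9.9 z [0.0381 0.0392 0.0404]
pos [ 523.5 -413.3  152.9] yaw -99.7 tilt [ 0.001 -0.    -1.   ] -> slide [ -0.7  -0.3 126.9] spin 0.0 q7 -0.73
```

Both files are back within about 2 mm of their starts, and the bar is where I left it. Grasping the bar.

>>> arm_command --deltas '[{"fingers": 0.6,"slide": [-0.5,-0.3,30],"spin": 0},{"fingers": 0.6,"slide": [0,0,40],"spin": 0},{"fingers": 0.6,"slide": [0,0,35],"spin": 0},{"fingers": 0.6,"slide": [0,0,20.5],"spin": 0},{"fingers": 0.6,"slide": [0,0,0],"spin": 0},{"fingers": 0.6,"slide": [0,0,0],"spin": 0},{"fingers": 0,"slide": [0,0,0],"spin": 0},{"fingers": 0,"slide": [0,0,0],"spin": 0}]'

```text
time_s: 51.75
position: [0.5239, -0.4134, 0.0277]
orientation: [-2.025, 2.401, -0.002]
wrist_force: [-0.1, 0.5, -0.4]
grip_width: 0.0154
```

>>> arm_command --deltas '[{"fingers": 0,"slide": [0,0,0],"spin": 0},{"fingers": 0,"slide": [0,0,0],"spin": 0},{"fingers": 0,"slide": [0,0,0],"spin": 0}]'

```text
time_s: 52.12
position: [0.5239, -0.4134, 0.0277]
orientation: [-2.025, 2.401, -0.002]
wrist_force: [-1.4, 1.6, 6.4]
grip_width: 0.0133
```

Run:
```python
from h import *
s=pose()[0]; print(s["grip_width"],s["wrist_force"],s["time_s"])
go((590.3,-1),215,-9.7)
```

```text
0.013295545293273309 [-1.43493508  1.58421859  6.3521765 ] 52.125
pos [ 523.9 -413.4   27.7] yaw -99.7 tilt [ 0.001 -0.    -1.   ] -> slide [-417.7    3.9 -187.4] spin 1.571 q7 -0.66
```

>>> arm_command --deltas '[{"fingers": 0,"slide": [0,0,-25],"spin": 0},{"fingers": 0,"slide": [0,0,-45],"spin": 0},{"fingers": 0,"slide": [0,0,-45],"spin": 0},{"fingers": 0,"slide": [0,0,-45],"spin": 0},{"fingers": 0,"slide": [-20,0,-27],"spin": 0},{"fingers": 0,"slide": [-40,0.5,0],"spin": 0},{"fingers": 0,"slide": [-40,0.5,0],"spin": 0},{"fingers": 0,"slide": [-40,0.5,0],"spin": 0}]'

```text
time_s: 53.12
position: [0.5454, -0.274, 0.2151]
orientation: [-2.024, 2.402, -0.001]
wrist_force: [0.8, 0.2, -1.5]
grip_width: 0.0132
```

>>> arm_command --deltas '[{"fingers": 0,"slide": [-40,0.5,0],"spin": 0},{"fingers": 0,"slide": [-40,0.5,0],"spin": 0},{"fingers": 0,"slide": [-40,0.5,0],"spin": 0},{"fingers": 0,"slide": [-40,0.5,0],"spin": 0},{"fingers": 0,"slide": [-40,0.5,0],"spin": 0},{"fingers": 0,"slide": [-40,0,0],"spin": 0},{"fingers": 0,"slide": [-37.5,0,0],"spin": 0},{"fingers": 0,"slide": [0,0,0],"spin": -0.171}]'

```text
time_s: 54.12
position: [0.5903, 0.003, 0.2144]
orientation: [-2.232, 2.211, 0.001]
wrist_force: [-0.1, 0.7, -2.3]
grip_width: 0.0135
```

>>> arm_command --deltas '[{"fingers": 0,"slide": [0,0,0],"spin": -0.175},{"fingers": 0,"slide": [0,0,0],"spin": -0.175},{"fingers": 0,"slide": [0,0,0],"spin": -0.175},{"fingers": 0,"slide": [0,0,0],"spin": -0.175},{"fingers": 0,"slide": [0,0,0],"spin": -0.175},{"fingers": 0,"slide": [0,0,0],"spin": -0.175},{"fingers": 0,"slide": [0,0,0],"spin": -0.175},{"fingers": 0,"slide": [0,0,0],"spin": -0.175}]'

```text
time_s: 55.12
position: [0.5898, -0.0018, 0.2151]
orientation: [-3.131, 0.259, -0.001]
wrist_force: [-0.1, -0.5, -2.1]
grip_width: 0.0129
```

>>> arm_command --deltas '[{"fingers": 0,"slide": [0,0,0],"spin": 0},{"fingers": 0,"slide": [0,0,0],"spin": 0},{"fingers": 0,"slide": [0,0,0],"spin": 0},{"fingers": 0,"slide": [0,0,0],"spin": 0}]'

```text
time_s: 55.62
position: [0.5899, -0.0009, 0.2138]
orientation: [3.13, -0.267, -0.0]
wrist_force: [-0.1, -0.3, -1.0]
grip_width: 0.013
```

Run:
```python
from h import *
s,M,a=pose(); c=cams.camera("wrist"); W=pts(c,s); print(s["time_s"],s["grip_width"])
m=masks(c["color"]); blob(W,m["yellow"],"held",.17,.25); blob(W,m["yellow"],"bracket",.03,.14)
go((590.3,-1),116,-9.7); cv2.imwrite("pics/w10.png",c["color"])
```

```text
55.625 0.013024890466975914
held 8017 [601.1  62.5] [114.6  19.6] 80.2 z [0.1964 0.1975 0.1987]
bracket 197 [508.3  70.7] [16.7 11.5] 79.9 z [0.0828 0.0859 0.0878]
pos [590.   -0.9 213.8] yaw -9.8 tilt [-0. -0. -1.] -> slide [ 0.4 -0.  97.8] spin -0.001 q7 -0.05
```

View pics/w10.png

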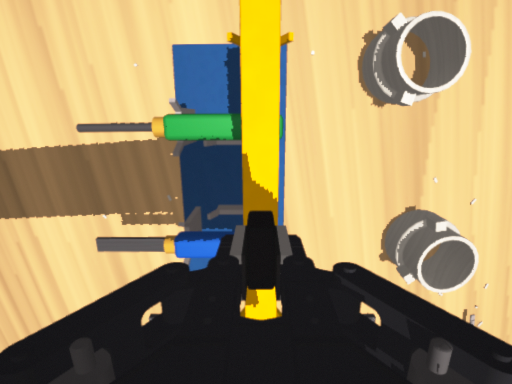

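Picture 12: the bar (261) is midway between the bracket tips (230,38) and (291,38), and square to the rack. Lowering it.

>>> arm_command --deltas '[{"fingers": 0,"slide": [0.3,0,30],"spin": 0},{"fingers": 0,"slide": [0,0,30],"spin": 0},{"fingers": 0,"slide": [0,0,15],"spin": 0},{"fingers": 0,"slide": [0,0,8],"spin": 0},{"fingers": 0,"slide": [0,0,8],"spin": 0},{"fingers": 0,"slide": [0,0,6],"spin": 0},{"fingers": 0,"slide": [0,0,0],"spin": 0},{"fingers": 0,"slide": [0,0,0],"spin": 0}]'

```text
time_s: 56.68
position: [0.5906, -0.0011, 0.1172]
orientation: [-3.13, 0.266, -0.001]
wrist_force: [0.8, 0.3, -1.9]
grip_width: 0.0133
```

Run:
```python
from h import *
s=pose()[0]; print(s["grip_width"],s["wrist_force"],s["time_s"])
go((590.5,-1),116,-9.7)
```

```text
0.013298651103855266 [ 0.82731121  0.3436758  -1.92749075] 56.675
pos [590.6  -1.1 117.2] yaw -9.7 tilt [ 0.001  0.    -1.   ] -> slide [-0.1 -0.1  1.2] spin -0.0 q7 0.02
```

>>> arm_command --deltas '[{"fingers": 0,"slide": [0,0,1],"spin": 0},{"fingers": 0.3,"slide": [0,0,0],"spin": 0},{"fingers": 0.6,"slide": [0,0,0],"spin": 0},{"fingers": 0.6,"slide": [0,0,0],"spin": 0},{"fingers": 0.6,"slide": [0,0,-20],"spin": 0},{"fingers": 0.6,"slide": [0,0,-40],"spin": 0},{"fingers": 0.6,"slide": [0,0,-40],"spin": 0},{"fingers": 0.6,"slide": [-15,0,-25],"spin": 0}]'

```text
time_s: 57.68
position: [0.5766, 0.0009, 0.2443]
orientation: [-3.13, 0.267, -0.005]
wrist_force: [-0.4, 0.7, 0.6]
grip_width: 0.0518
```

>>> arm_command --deltas '[{"fingers": 0.6,"slide": [0,0,0],"spin": 0},{"fingers": 0.6,"slide": [0,0,0],"spin": 0},{"fingers": 0.6,"slide": [0,0,0],"spin": 0},{"fingers": 0.6,"slide": [0,0,0],"spin": 0}]'

```text
time_s: 58.18
position: [0.5753, 0.0014, 0.2402]
orientation: [3.129, -0.266, -0.002]
wrist_force: [-0.1, -0.2, 0.4]
grip_width: 0.0512
```

Run:
```python
from h import *
s,M,a=pose(); print(s["time_s"],s["position"],s["wrist_force"]); c=cams.camera("wrist"); W=pts(c,s); v=np.arange(384)[:,None]<300
m=masks(c["color"]); blob(W,m["yellow"]&v,"bar",.095,.108); blob(W,m["green"],"green",.08,.1); blob(W,m["blue"]&v&(W[...,0]<.58),"blue",.08,.1)
blob(W,v&(W[...,0]<.7)&(abs(W[...,1])<.05),"grip",.121,.15)
cv2.imwrite("pics/w11.png",c["color"])
c=cams.camera("scene"); W=pts(c); m=masks(c["color"]); blob(W,m["red"]&(W[...,1]>.2),"red",.03,.06)
x,y,z=W[...,0],W[...,1],W[...,2]
for p,q in((.77,.098),(.785,-.13)):
    k=(np.hypot(x-p,y-q)<.07)&(z>.055); print("housing",*rect(W[k]))
```

```text
58.175 [0.57532446 0.00139063 0.24015015] [-0.08075921 -0.2129499   0.42075506]
bar 2954 [602.6  65.9] [150.8  19.3] 80.2 z [0.0982 0.0995 0.1006]
green 1771 [552.5  63.7] [77.2 21.7] -9.8 z [0.0875 0.0893 0.0907]
blue 1097 [533.3 -53. ] [76.6 22.8] -9.3 z [0.085  0.089  0.0903]
grip 507 [591.4  -1. ] [33.3 12.9] 80.9 z [0.126  0.1272 0.1283]
red 403 [542.8 336. ] [110.9  22.2] -17.6 z [0.0337 0.0471 0.0514]
housing [774.4  96.9] [81.3 73.1] -11.2
housing [ 783.3 -126.4] [80.9 73.4] -63.1
```

View pics/w11.png

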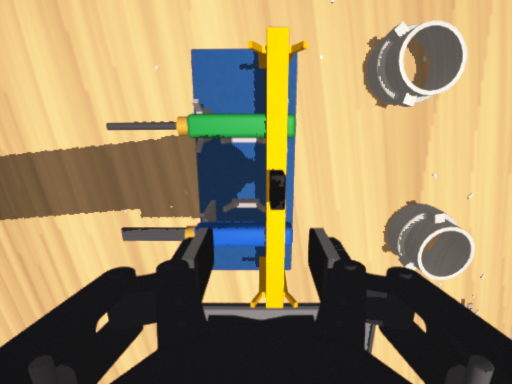

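Picture 13: the bar is back in its brackets (grip at (277,189)) with both files square beneath it. All positions are within about 2 mm of the first wrist view, and the gripper is clear. Handing in.

```bash
python3 -c "
from rig import bot; print(bot.job_done())"
```

```text
the job is handed in; nothing more can be done
None
```

The full sequence was carried out in the required order and handed in at about 58 s of the 144 s allowed. The hand-in reports no verdict, so the results below are my own last measurements.

| Item | Last check |
|---|---|
| Bar | In its brackets, about 1 mm from its start, at 80.2° against the rack's 80.3°, top at about 0.099–0.100 m |
| Blue file | About 2 mm from its start, in line with its slot to within about 1° |
| Green file | About 1.5 mm from its start, in line with its slot to within about 1° |
| Scraper | Seated in the orange forks, about 1–2 mm from centre and under 1° off line in the wrist view |
| Housings | Never touched by the gripper |

- **Scene camera differences:** the last scene view put the scraper 2–3 mm from the wrist reading, and one housing about 4 mm from its first reading. Both are close to what that camera showed before anything moved, so I took them as measurement error.
- **Off-centre grasp:** when I first picked up the blue file I gripped it about 3.5 mm to one side, which gave roughly 14 N of side force. I eased that off before lifting, and later moves waited for the arm to settle first.

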